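Weigh two leaning spice jars and crate them

TASK

Weigh the two colour-capped spice jars from the leaning rack on the kitchen scale, first the pink-capped one, then the blue-capped one: stand the jar upright in the middle of the pan, let go of it for half a second, then put it upright into one of the two crate cells with a yellow pad. Crate the first jar before you weigh the second, do not drop them or overload the scale, and leave the white-capped jars, mill, bowl and tumbler where they are.

Things in the scene. Friction and masses are not known exactly. Their poses are not given: they have to be found in the camera images.
- jar_a: Spice jar to be weighed: amber glass, PINK cap, weighed first. 44 mm diameter, 95 mm tall, about 0.22 kg, straight-sided: glass body, paper label and (from 66 mm up) a screw cap of the same diameter. Origin: centre of its underside; z: along its axis towards the cap. Starts leaning in a bay of the rack.
- jar_b: Spice jar to be weighed: green glass, BLUE cap, weighed second. 44 mm diameter, 95 mm tall, about 0.22 kg, straight-sided: glass body, paper label and (from 66 mm up) a screw cap of the same diameter. Origin: centre of its underside; z: along its axis towards the cap. Starts leaning in a bay of the rack.
- rack: Fixed pale wooden rack, 120 x 240 mm, three bays along its y (pitch 78 mm, 34 mm free between jars). Its jars lean 35 degrees, tops to its own -x (roughly to the robot), underside centres 25 mm in +x and 30 mm above the origin, on a sloping floor and a back board reaching 45 mm up the jar; dividers 26 mm. Which bay holds which jar varies. Origin: centre of underside; z up.
- pan_center (a point): Centre of the top face of the scale's round steel pan (diameter 124 mm, 66 mm above the table when empty), marked by a brass dot and a brass ring of 60 mm diameter. z up; it sinks with the pan.
- pan (a joint): How far the sprung pan is pressed down (m), 0 empty, stop at 0.016; 500 N/m, so a jar sinks it about 2.5 to 5.5 mm.
- scale: Fixed slate-grey kitchen scale, base 200 (x) x 170 (y) mm, 34 mm high, with the pan above it (pan centre 15 mm in +x of the origin). Origin: centre of its underside; z up.
- crate: Fixed wooden crate, 233 (x) x 157 (y) x 50 mm high, open on top, 3 cells along x, 2 along y: pitch 76 mm, cells 71 mm square inside, floor 5 mm above the origin, outer walls 50 mm, dividers 43 mm high. Four cells hold white-capped jars; two are empty with a yellow pad. Origin: centre of its underside; z up.
- pad_1: Flat yellow felt disc (60 mm across, 1 mm thick, looks only) on the floor of an empty crate cell, at the cell's centre. Origin: centre of its underside. Either jar may go to either pad.
- pad_2: Flat yellow felt disc (60 mm across, 1 mm thick, looks only) on the floor of an empty crate cell, at the cell's centre. Origin: centre of its underside. Either jar may go to either pad.
- stored_1: Bystander: clear jar with white cap already standing in a crate cell. 44 mm diameter, 95 mm tall, about 0.22 kg, straight-sided: glass body, paper label and (from 66 mm up) a screw cap of the same diameter. Origin: centre of its underside; z: along its axis towards the cap.
- stored_2: Bystander: clear jar with white cap already standing in a crate cell. 44 mm diameter, 95 mm tall, about 0.22 kg, straight-sided: glass body, paper label and (from 66 mm up) a screw cap of the same diameter. Origin: centre of its underside; z: along its axis towards the cap.
- stored_3: Bystander: clear jar with white cap already standing in a crate cell. 44 mm diameter, 95 mm tall, about 0.22 kg, straight-sided: glass body, paper label and (from 66 mm up) a screw cap of the same diameter. Origin: centre of its underside; z: along its axis towards the cap.
- stored_4: Bystander: clear jar with white cap already standing in a crate cell. 44 mm diameter, 95 mm tall, about 0.22 kg, straight-sided: glass body, paper label and (from 66 mm up) a screw cap of the same diameter. Origin: centre of its underside; z: along its axis towards the cap.
- spare: Bystander: clear jar with white cap leaning in the rack's remaining bay; it stays there. 44 mm diameter, 95 mm tall, about 0.22 kg, straight-sided: glass body, paper label and (from 66 mm up) a screw cap of the same diameter. Origin: centre of its underside; z: along its axis towards the cap.
- mill: Bystander: dark wooden pepper mill, 52 mm diameter, 148 mm tall, standing beyond the scale. Origin: centre of its underside.
- bowl: Bystander: small blue bowl, 90 mm across, 45 mm high, beyond the rack. Origin: centre of its underside.
- tumbler: Bystander: green glass tumbler, 68 mm across, 85 mm high, standing beyond the rack. Origin: centre of its underside.

How it is judged:
By the outcome, as a careful person would: the job done as asked, in the order asked, and still so for the second after the job is handed in, with the robot touching nothing.
It also fails if it takes over 72 s, if anything falls off the work surface, if the arm or the gripper's body presses on something with over 40 N, if the wrist force passes 120 N, or if a joint passes its speed limit or range.

ROBOT

A 6-joint arm with a two-finger parallel gripper is mounted at the origin on the work surface. World frame = base frame: x ahead of the robot, y to its left, z up, the work surface at z = 0. Lengths are in m, angles in rad, forces in N, time in s.
With the tool pointing down it reaches from about 0.35 to 0.8 m from the base axis. Payload 7.3 kg.
Tool frame: the origin (TCP) lies at the very end of the fingers, on their centre line; the grasp point (between the pads) lies 19 mm behind it; z points along the fingers, y is the line along which they close (so a half turn about z gives the same grasp; the last joint's range is limited). The gripper opens to 85 mm and grips with 20 to 120 N. Pads are 22 mm wide; open, the fingers measure 114 mm over their backs; the gripper's body (76 mm by 85 mm) begins 54 mm behind the grasp point. The pads swing forward as they close: fully open they stand 13 mm farther back than shut.
Start: joints at [-1.39, 0.342, 1.524, -0, 1.275, -0.146], TCP at [0.169, -0.497, 0.231] pointing down, gripper open.
Joint ranges: [-2.53, 2.53], [-0.77, 2.02], [0.04, 2.7], [-1, 4.14], [0.28, 2.66], [-3.11, 3.11]. Speed limits (rad/s): [2.57, 2.57, 3.14, 3.14, 3.14, 3.14].

INTERFACE

Orientations are given as [roll, pitch, yaw] about the fixed x, y, z axes, in that order (R = Rz(yaw) Ry(pitch) Rx(roll)).
In Python, from plant import readout, cams, env gives the robot as it stands.
- The arm moves only by the tool jog_arm, never from a script. Its argument "deltas" is a list of rows, each a list of 3 entries, a list of its own where there are three numbers: the shift along the tool's x, y, z each as a share of 0.025 m, from -1 to 1, then the turn about the tool's z as a share of 4 degrees, from -1 to 1, then the closure, from 0 (fully open) to 1 (shut). In form: [[[x, y, z], twist, fingers], ...]. A call has 1 to 8 rows; each row shifts and turns the commanded pose from where the row before left it, along the tool's axes as they then stand; what a row does not reach is not made up. A row lasts 1/12 s, in which the tool goes at most 41.7 mm and 7.16 degrees, less where a joint would pass 70% of its speed; a pose out of reach is approached as far as the arm can. A call with a number of a shift or a turn outside -1 to 1 is refused whole. A call with a gripper value outside its range is refused whole. The fingers move at their own pace and stop on an object; "force" is the grip in N (left out, the last holds). Time passes only in rows, so rows that do not move let the fingers close. It gives the time, the measured TCP pose, the force, the opening and the grip force at its end, in the units of the state.
- readout.get_obs(): the state, without advancing time (a new reading comes with each control period).
- cams.capture(name): name is "side" or "top" or "wrist"; returns the picture (400x640x3 uint8, red, green, blue); there is no depth.
- cams.camera_params(name): a dict with "fx", "fy", "cx", "cy" (pixels), "dist_coeffs" ([k1, k2, p1, p2, k3] as OpenCV has them; the pictures are not rectified), "position" and "rotation" of the camera in the world; the wrist camera has in their place "tool_from_camera" (4x4, takes a point from camera to tool coordinates, whose origin is the TCP and whose axes are the flange's). Camera axes: x right, y up, looking along -z (the intrinsics and any distortion apply to the point x, -y, -z); pixel columns grow to the right and rows downward; lengths in m; the calibration is good to about 2 mm. A picture is of the moment at which its call begins: read the wrist's pose just before it. camera_params takes no time and is no camera call.
- env.close_job(): hands the job in; it is judged then, once.
The state is a dict: "clock": time; "qpos": joint angles; "joint_velocities": joint speeds; "joint_efforts": joint torques, N m; "tcp_pos": TCP position; "eef_rot": TCP orientation; "force": force on the tool from outside, world axes, zero at the start; "moment": the same for the moment, N m; "width": opening from 0.0 (shut) to 1.0 (fully open); "grasp_force": force on a finger pad.
Only numpy, scipy, OpenCV 4.12 (cv2) and the standard library are available. Lean on these libraries where they do the work, as an engineer would, in place of code of your own. Each camera call takes 0.05 s, during which the arm holds its last target. There are 200 camera calls.

## Working session

There is one attempt and no reset: what is moved stays moved. The work goes in short steps, Python scripts to look and compute and a tool call to move; the robot and the scene stay as the last step left them, time stands still between calls to the robot, and variables do not carry over. Pictures are saved under pics/ and viewed, at most 10 in all, crops included, and the job is handed in when it is done.

Besides the shell and the picture viewer there is one more tool, called after ">>>" by a JSON object that holds its "fn" and its "kwargs". jog_arm: Moves the arm, as the interface text tells. Its arguments: {"type":"object","properties":{"deltas":{"type":"array","items":{"type":"array"}},"force":{"type":"number"}},"required":["deltas"]}

```bash
ls; mkdir -p pics; python3 - <<'E'
from plant import readout,cams,env
import cv2
print(readout.get_obs())
for n in("side","top","wrist"):
    print(n,cams.camera_params(n))
    cv2.imwrite(f"pics/{n}0.png",cams.capture(n)[:,:,::-1])
E
```

```text
pics
{'clock': 0.0, 'qpos': array([-1.39000057e+00,  3.42713131e-01,  1.52501156e+00, -1.79151714e-06,
        1.27536559e+00, -1.45985294e-01]), 'joint_velocities': array([-9.38268253e-04,  4.37451375e-04,  5.27428934e-05, -1.14875351e-03,
        1.19990866e-03, -8.49981479e-04]), 'joint_efforts': array([-8.79306172e-04, -4.33673966e+01, -2.46013159e+01, -4.32040670e-04,
        7.73312204e-03,  1.44143360e-05]), 'tcp_pos': array([ 0.16848032, -0.49682211,  0.23063283]), 'eef_rot': array([-3.14011070e+00, -2.16161539e-04,  3.26781415e-01]), 'force': array([0.20903963, 0.3311911 , 0.09731038]), 'moment': array([-0.01760519, -0.01852863, -0.00255625]), 'grasp_force': 0.0, 'width': 1.0005977565982676}
side {'fx': 458.0021207819495, 'fy': 458.0021207819495, 'cx': 318.16901809525797, 'cy': 198.1615341490328, 'dist_coeffs': array([0.01390573, 0.        , 0.        , 0.        , 0.        ]), 'position': array([0.51047041, 0.63724713, 0.84367603]), 'rotation': array([ 0.68146609, -0.00878019, -3.06782344])}
top {'fx': 400.0832207774615, 'fy': 400.0832207774615, 'cx': 320.93061576729787, 'cy': 196.66837430820271, 'dist_coeffs': array([-0.03527899,  0.        ,  0.        ,  0.        ,  0.        ]), 'position': array([ 0.47303292, -0.00571752,  1.16075185]), 'rotation': array([ 0.08763142,  0.021211  , -1.58355903])}
wrist {'fx': 282.96087894508287, 'fy': 282.96087894508287, 'cx': 316.2291035358611, 'cy': 196.40713436512235, 'dist_coeffs': array([-0.04780537,  0.        ,  0.        ,  0.        ,  0.        ]), 'tool_from_camera': array([[-4.51095053e-04,  9.63527680e-01,  2.67608310e-01,
         6.78442193e-02],
       [ 9.99999763e-01,  2.95262664e-04,  6.22556143e-04,
        -7.92573691e-04],
       [ 5.20835333e-04,  2.67608527e-01, -9.63527584e-01,
        -1.42919859e-01],
       [ 0.00000000e+00,  0.00000000e+00,  0.00000000e+00,
         1.00000000e+00]])}
```

View pics/side0.png

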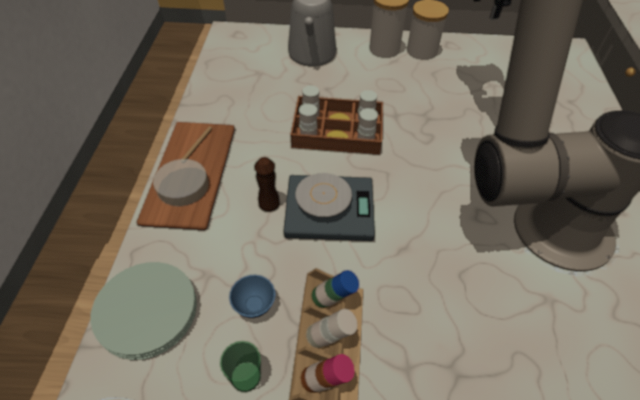

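View pics/top0.png

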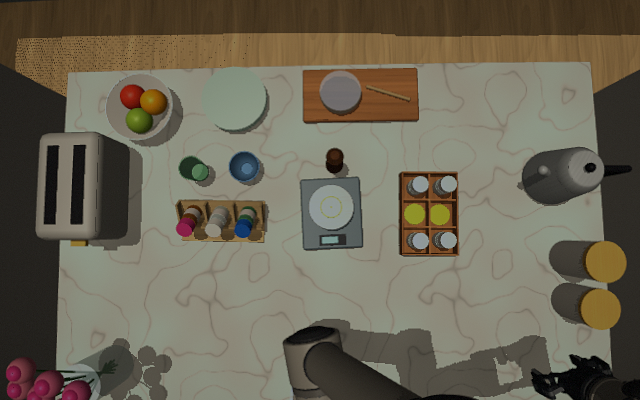

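The side view shows the blue jar at (335,288), white (333,328) and pink (328,373) in the rack, the pan at (323,196) and yellow pads at (340,117) and (338,135). In the top view, the caps are pink (185,228), white (213,229) and blue (244,228). The pan dot is about (332,207) and the pads are (414,214) and (440,214). Next I'll enlarge both.

```bash
python3 - <<'E'
import cv2
t=cv2.imread("pics/top0.png");s=cv2.imread("pics/side0.png")
a=cv2.resize(t[165:265,170:370],None,fx=4,fy=4,interpolation=cv2.INTER_CUBIC)
b=cv2.resize(t[165:265,390:470],None,fx=4,fy=4,interpolation=cv2.INTER_CUBIC)
import numpy as np
c=np.zeros((400,800,3),np.uint8);c[:,:]=a;cv2.imwrite("pics/t1.png",cv2.convertScaleAbs(c,alpha=1.4))
s1=cv2.resize(s[260:400,280:400],None,fx=4,fy=4,interpolation=cv2.INTER_CUBIC)
s2=cv2.resize(s[80:245,280:390],None,fx=2.9,fy=2.9,interpolation=cv2.INTER_CUBIC)
c=np.zeros((560,800,3),np.uint8);c[:560,:480]=s1;c[:s2.shape[0],480:480+s2.shape[1]]=s2
cv2.imwrite("pics/s1.png",cv2.convertScaleAbs(c,alpha=1.4))
E
```

```text
(no output)
```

View pics/t1.png

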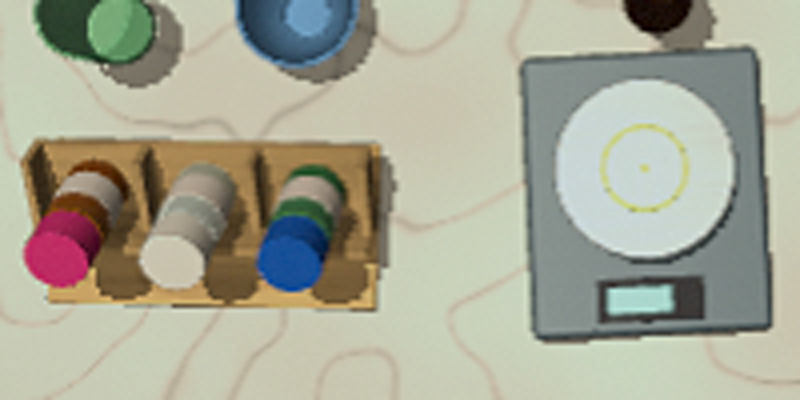

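View pics/s1.png

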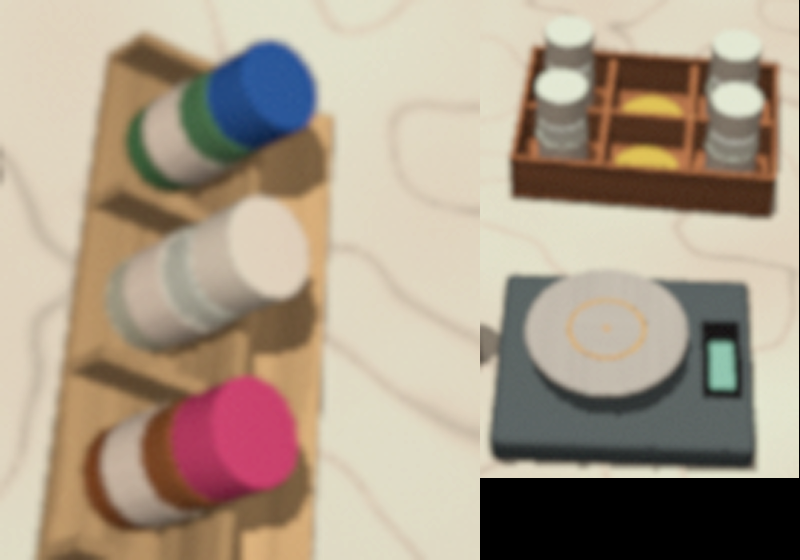

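The enlarged top crop shows the pan dot at (331,207) and the cap faces. The side crop shows the pan dot at (323.8,193) and the crate's top corners. I'll triangulate from cap-blob centroids, since a cap is symmetric about its centre, plus the dot and the crate corners.

```bash
cat > h.py <<'E'
import numpy as np,cv2
from scipy.spatial.transform import Rotation as Ro
from plant import readout,cams,env
def cam(n,obs=None):
    p=cams.camera_params(n)
    K=np.array([[p["fx"],0,p["cx"]],[0,p["fy"],p["cy"]],[0,0,1]]);d=np.array(p["dist_coeffs"])
    if n=="wrist":
        o=obs or readout.get_obs();R=Ro.from_euler("xyz",o["eef_rot"]).as_matrix();T=p["tool_from_camera"]
        return K,d,R@T[:3,:3],R@T[:3,3]+o["tcp_pos"]
    return K,d,Ro.from_euler("xyz",p["rotation"]).as_matrix(),np.array(p["position"])
def ray(c,px):
    K,d,R,P=c
    u=cv2.undistortPoints(np.array([[px]],float),K,d)[0,0]
    v=R@np.array([u[0],-u[1],-1]);return P,v/np.linalg.norm(v)
def proj(c,X):
    K,d,R,P=c;q=(np.atleast_2d(X)-P)@R*[1,-1,-1]
    return cv2.projectPoints(q,np.zeros(3),np.zeros(3),K,d)[0][:,0]
def tri(c1,p1,c2,p2):
    (a,u),(b,v)=ray(c1,p1),ray(c2,p2)
    s=np.linalg.lstsq(np.c_[u,-v],b-a,rcond=None)[0]
    x,y=a+s[0]*u,b+s[1]*v;return (x+y)/2,np.linalg.norm(x-y)
def onz(c,p,z):
    P,v=ray(c,p);return P+v*(z-P[2])/v[2]
def blob(img,col,box=None):
    """rgb image -> centroid of biggest blob of colour; box=(x0,y0,x1,y1)"""
    h=cv2.cvtColor(img,cv2.COLOR_RGB2HSV)
    lo,hi={"pink":((160,120,60),(178,255,255)),"blue":((105,170,60),(125,255,255)),"yellow":((20,130,80),(35,255,255))}[col]
    m=cv2.inRange(h,lo,hi)
    if box: k=np.zeros_like(m);k[box[1]:box[3],box[0]:box[2]]=1;m=m*k
    n,l,s,c=cv2.connectedComponentsWithStats(m);o=np.argsort(-s[1:,4])+1
    return [(c[i].round(2),s[i].tolist()) for i in o[:2]]
E
python3 - <<'E'
from h import *
I={n:cv2.imread(f"pics/{n}0.png")[:,:,::-1].copy() for n in("side","top")}
ct,cs=cam("top"),cam("side")
bt,bs=(170,165,300,260),(280,255,400,400)
C={}
for k in("pink","blue"):
    a,b=blob(I["top"],k,bt)[0],blob(I["side"],k,bs)[0]
    C[k],e=tri(ct,a[0],cs,b[0]);print(k,a,b,C[k],e)
d=C["blue"]-C["pink"];print("pitch",np.linalg.norm(d),"yaw",np.arctan2(d[0],-d[1]))
print("dot",tri(ct,(331.25,207),cs,(323.8,193.1)))
for c,s in blob(I["top"],"yellow",(395,165,465,260)): print("pad",c,s,onz(ct,c,.006))
for c,s in blob(I["side"],"yellow",(280,80,390,160)): print("pad side",c,s,onz(cs,c,.006))
for s in((298.6,96.6),(382.8,102.1),(291.4,135.2),(382.1,142.8)): print("crate",onz(cs,s,.05))
# rack base corners bottom edge front, top view
for s in((52,300),(376,308)): print("rack front",onz(ct,(s[0]/4+170,s[1]/4+165),.0))
E
```

```text
pink (array([184.65, 226.77]), [176, 218, 19, 19, 252]) (array([338.25, 369.45]), [323, 354, 31, 31, 751]) [0.49063268 0.38322502 0.09475697] 0.0009589338196334725
blue (array([242.38, 228.07]), [235, 219, 16, 19, 232]) (array([344.68, 283.25]), [333, 272, 25, 23, 431]) [0.48568546 0.22678851 0.09442892] 0.0002977406600348845
pitch 0.15651506885298086 yaw -0.031613876301287855
dot (array([ 0.53999034, -0.01163193,  0.06132551]), np.float64(0.0019870770575566455))
pad [414.01 213.57] [404, 203, 22, 22, 361] [ 0.5220527 -0.2498833  0.006    ]
pad [439.13 214.24] [430, 204, 20, 22, 351] [ 0.51907519 -0.32208251  0.006     ]
pad side [337.07 133.83] [327, 130, 21, 8, 115] [ 0.51935737 -0.26456151  0.006     ]
pad side [339.05 115.9 ] [330, 113, 19, 6, 86] [ 0.51735396 -0.33675194  0.006     ]
crate [ 0.63014494 -0.35528463  0.05      ]
crate [ 0.40213178 -0.35127956  0.05      ]
crate [ 0.63289457 -0.20267218  0.05      ]
crate [ 0.40613618 -0.1941595   0.05      ]
rack front [0.45421377 0.42207672 0.        ]
rack front [0.44595821 0.1842011  0.        ]
```

The checks hold: cap height is 94.5 mm against about 96 expected, and the pitch is 156.5 mm against 156. The rack yaw comes out at -0.032. Next I'll move over the crate and scale for wrist views.

>>> {"fn": "jog_arm", "kwargs": {"deltas": [[[1, 0, 0], 0.86, 0], [[1, 0, 0], 0.86, 0], [[1, 0, 0], 0.86, 0], [[1, 0, 0], 0.86, 0], [[1, 0, 0], 0.86, 0], [[1, 0, 0], 0.84, 0]], "force": 40}}

```text
clock: 0.65
tcp_pos: [0.3165, -0.4704, 0.2311]
eef_rot: [-3.141, 0.0, -0.035]
force: [-0.9, -0.1, -0.7]
width: 1.003
grasp_force: 0.0
```

>>> {"fn": "jog_arm", "kwargs": {"deltas": [[[0.9, -0.9, 0], 0, 0], [[0.9, -0.9, 0], 0, 0], [[0.9, -0.9, 0], 0, 0], [[0.9, -0.9, 0], 0, 0], [[0.9, -0.9, 0], 0, 0], [[0.9, -0.9, 0], 0, 0], [[0.9, -0.9, 0], 0, 0], [[0, 0, 0], 0, 0]]}}

```text
clock: 1.32
tcp_pos: [0.4812, -0.3146, 0.231]
eef_rot: [-3.14, -0.001, -0.027]
force: [-0.6, 0.2, 0.4]
width: 0.998
grasp_force: 0.0
```

```bash
cat > w.py <<'E'
import sys;from h import *
import pickle
n=sys.argv[1];o=readout.get_obs();im=cams.capture("wrist")
pickle.dump((o,im),open(n+".pkl","wb"));cv2.imwrite(f"pics/{n}.png",im[:,:,::-1])
print(o["clock"],o["tcp_pos"],o["eef_rot"],o["force"],o["width"],o["grasp_force"])
E
python3 w.py wA
```

```text
1.3167 [ 0.48116597 -0.31455335  0.23096225] [-3.13971194e+00 -1.08066311e-03 -2.73515934e-02] [-0.62263421  0.21672094  0.39673768] 0.9978385504608821 0.0
```

>>> {"fn": "jog_arm", "kwargs": {"deltas": [[[0, -1, 0], 0, 0], [[0, -1, 0], 0, 0], [[0, -1, 0], 0, 0], [[0, -1, 0], 0, 0], [[0, -1, 0], 0, 0], [[0, -1, 0], 0, 0], [[0, -1, 0], 0, 0], [[0, 0, 0], 0, 0]]}}

```text
clock: 2.03
tcp_pos: [0.4827, -0.1411, 0.2313]
eef_rot: [-3.14, 0.001, -0.03]
force: [0.8, 0.5, 0.1]
width: 0.999
grasp_force: 0.0
```

```bash
python3 w.py wB
```

```text
2.0333 [ 0.48269415 -0.141057    0.2313003 ] [-3.14024646e+00  8.39089215e-04 -3.01645032e-02] [0.75329566 0.49523001 0.09780958] 0.9988343669779143 0.0
```

>>> {"fn": "jog_arm", "kwargs": {"deltas": [[[0, -1, 0], 0, 0], [[0, -1, 0], 0, 0], [[0, -1, 0], 0, 0], [[0, -1, 0], 0, 0], [[0, -1, 0], 0, 0], [[0, -1, 0], 0, 0], [[0, -1, 0], 0, 0], [[0, -1, 0], 0, 0]]}}

```text
clock: 2.75
tcp_pos: [0.4902, 0.0556, 0.2312]
eef_rot: [3.141, -0.0, -0.034]
force: [0.7, -0.1, 0.2]
width: 0.997
grasp_force: 0.0
```

>>> {"fn": "jog_arm", "kwargs": {"deltas": [[[0, -1, 0], 0, 0], [[0, -1, 0], 0, 0], [[0, -1, 0], 0, 0], [[0, -1, 0], 0, 0], [[0, -1, 0], 0, 0], [[0, 0, 0], 0, 0], [[0, 0, 0], 0, 0]]}}

```text
clock: 3.33
tcp_pos: [0.4944, 0.1806, 0.2309]
eef_rot: [3.141, 0.0, -0.031]
force: [-0.6, -0.5, 0.5]
width: 1.0
grasp_force: 0.0
```

```bash
python3 w.py wC
```

```text
3.3333 [0.49438696 0.18055157 0.23091889] [ 3.14072427e+00  2.14911704e-04 -3.11791538e-02] [-0.55626953 -0.45303092  0.53592732] 1.0000901912735018 0.0
```

```bash
python3 - <<'E'
from h import *
import pickle
D={n:pickle.load(open(f"w{n}.pkl","rb")) for n in"ABC"}
c={n:cam("wrist",D[n][0]) for n in D}
for n in "ABC":
    for k in("yellow","pink","blue"): print(n,k,blob(D[n][1],k))
    print(n,"dot pred",proj(c[n],[.540,-.0116,.066]),"pads",proj(c[n],[[.522,-.2499,.006],[.519,-.322,.006]]),"crate c",proj(c[n],[[.52,-.28,.006]]), "blue",proj(c[n],[.4857,.2268,.0944]))
A=cv2.resize(D["A"][1][:,:,::-1],(400,250));B=D["B"][1][:,:,::-1];C=D["C"][1][:,:,::-1]
cv2.imwrite("pics/comp.png",np.vstack([np.hstack([A,cv2.resize(B,(400,250))]),np.hstack([cv2.resize(C,(480,300)),np.zeros((300,320,3),np.uint8)])]))
E
```

```text
A yellow [(array([319.98, 142.46]), [296, 119, 48, 48, 1810]), (array([264.42, 141.68]), [242, 118, 45, 48, 1756])]
A pink []
A blue []
A dot pred [[ 46.43145335 137.7543017 ]] pads [[266.11891337 141.27873774]
 [322.28809557 141.99045444]] crate c [[289.56902181 142.13907943]] blue [[-122.17083122  196.58826342]]
B yellow [(array([399.42, 138.37]), [376, 115, 48, 48, 1786]), (array([456.54, 139.53]), [438, 116, 40, 48, 1487])]
B pink []
B blue [(array([  0.5, 181.5]), [0, 181, 2, 2, 4])]
B dot pred [[195.39311838 132.27134688]] pads [[400.95688125 138.26382063]
 [456.00355968 139.33812581]] crate c [[424.0593563  139.27428028]] blue [[-13.77303489 194.46963491]]
C yellow [(array([636.42, 149.99]), [631, 130, 9, 34, 143]), (array([476.91, 155.23]), [465, 144, 30, 17, 66])]
C pink [(array([119.32, 196.04]), [94, 173, 51, 47, 1662])]
C blue []
C dot pred [[492.29304751 134.61014258]] pads [[629.30798197 143.1044854 ]
 [671.99973709 145.01923728]] crate c [[647.51255805 144.421831  ]] blue [[272.24703321 196.42331379]]
```

View pics/comp.png

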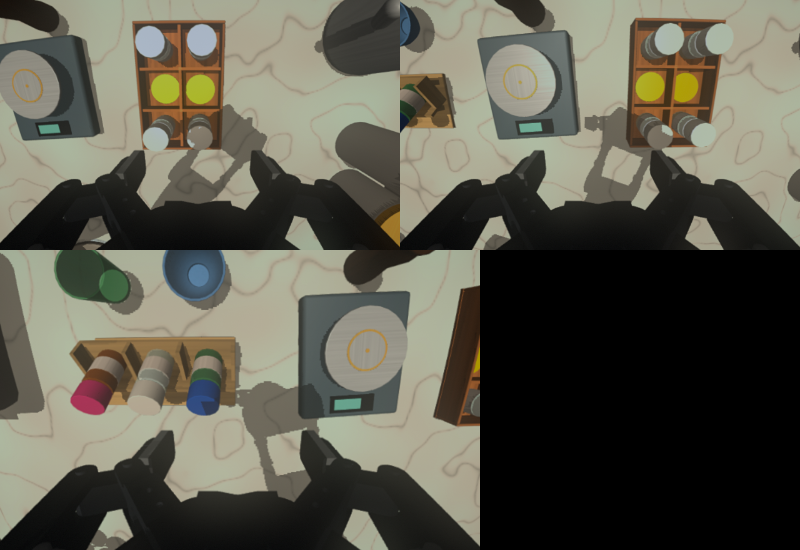

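The composite shows both pads fully visible in A, the pan dot at about (192,131.5) in B and (490.6,133.3) in C, and the pink cap at (119,196) in C. I'll triangulate from these.

```bash
python3 - <<'E'
from h import *
import pickle
D={n:pickle.load(open(f"w{n}.pkl","rb")) for n in"ABC"}
c={n:cam("wrist",D[n][0]) for n in D};ct=cam("top");cs=cam("side")
print("dot",tri(c["B"],(192,131.5),c["C"],(490.6,133.3)),onz(c["B"],(192,131.5),.066),onz(c["C"],(490.6,133.3),.066),onz(ct,(331.25,207),.066),onz(cs,(323.8,193.1),.066))
# ring centroid by thin orange mask around pred
for n,p in(("B",(192,131)),("C",(490,133))):
    h=cv2.cvtColor(D[n][1],cv2.COLOR_RGB2HSV);x,y=p;m=cv2.inRange(h[y-35:y+35,x-35:x+35],(10,75,60),(35,255,255))
    ys,xs=np.nonzero(m);e=cv2.fitEllipse(cv2.convexHull(np.c_[xs,ys].astype(np.int32)));q=(e[0][0]+x-35,e[0][1]+y-35);print(n,len(xs),q,e[1],onz(c[n],q,.066))
print("pad1",tri(c["A"],(264.42,141.68),c["B"],(399.42,138.37)),onz(c["A"],(264.42,141.68),.006),onz(c["B"],(399.42,138.37),.006))
print("pad2",tri(c["A"],(319.98,142.46),c["B"],(456.54,139.53)),onz(c["A"],(319.98,142.46),.006))
print("pink",tri(c["C"],(119.32,196.04),ct,(184.65,226.77)),tri(c["C"],(119.32,196.04),cs,(338.25,369.45)))
E
```

```text
dot (array([ 0.54126803, -0.00863676,  0.06743172]), np.float64(0.0005296633113107176)) [ 0.54095964 -0.00799777  0.066     ] [ 0.54143778 -0.00951723  0.066     ] [ 0.54069639 -0.01163747  0.066     ] [ 0.53882649 -0.00767398  0.066     ]
B 516 (191.82987594604492, 130.50889205932617) (52.925540924072266, 58.71089172363281) [ 0.54200727 -0.00795719  0.066     ]
C 541 (489.2750701904297, 133.05829238891602) (51.11191177368164, 58.970455169677734) [ 0.54172302 -0.00799321  0.066     ]
pad1 (array([ 0.52177528, -0.24777228,  0.00651224]), np.float64(0.000356213117287681)) [ 0.52155913 -0.24767349  0.006     ] [ 0.52191435 -0.24791668  0.006     ]
pad2 (array([ 0.51925887, -0.3189586 ,  0.01371795]), np.float64(0.0002852801655379953)) [ 0.51848518 -0.31902473  0.006     ]
pink (array([0.49214207, 0.38142846, 0.10213821]), np.float64(0.002886877589546468)) (array([0.49129913, 0.38486119, 0.09876115]), np.float64(0.002121212176345096))
```

The dot is at (0.5415,-0.0085,0.066). The pads are near (0.5215,-0.2465) and (0.5185,-0.3205), and the cap positions agree within 2 mm. I'm going above the pink jar with the fingers partly closed, so they clear the white neighbour.

>>> {"fn": "jog_arm", "kwargs": {"deltas": [[[0, -1, 0], 0, 0.25], [[0, -1, 0], 0, 0.25], [[0, -1, 0], 0, 0.25], [[0, -1, 0], 0, 0.25], [[0, -1, 0], 0, 0.25], [[0, -1, 0], 0, 0.25], [[0, -1, 0], 0, 0.25], [[-0.18, -1, 0], 0, 0.25]]}}

```text
clock: 4.05
tcp_pos: [0.4975, 0.3801, 0.2311]
eef_rot: [3.141, -0.0, -0.035]
force: [-0.5, 0.0, -0.0]
width: 0.757
grasp_force: 0.0
```

>>> {"fn": "jog_arm", "kwargs": {"deltas": [[[0, 0, 1], 0, 0.25], [[0, 0, 1], 0, 0.25], [[0, 0, 0], 0, 0.25], [[0, 0, 0], 0, 0.25]]}}

```text
clock: 4.38
tcp_pos: [0.4962, 0.3792, 0.1803]
eef_rot: [3.139, 0.003, -0.034]
force: [0.5, -0.7, -0.1]
width: 0.75
grasp_force: 0.0
```

```bash
python3 w.py wD; python3 - <<'E'
from h import *
import pickle
o,im=pickle.load(open("wD.pkl","rb"));oc,ic=pickle.load(open("wC.pkl","rb"))
b=blob(im,"pink");print(b);print(tri(cam("wrist",o),b[0][0],cam("wrist",oc),(119.32,196.04)))
print(proj(cam("wrist",o),[[.491,.383,.096],[.496,.383,.088]]))
E
```

```text
4.3833 [0.4961745  0.37923865 0.18028924] [ 3.13932929e+00  2.55996983e-03 -3.38553367e-02] [ 0.49446767 -0.65772221 -0.11380555] 0.750116744985417 0.0
[(array([312.41, 206.66]), [287, 178, 52, 57, 2478])]
(array([0.49304945, 0.38324582, 0.10106302]), np.float64(0.00021330444235486147))
[[312.85283881 207.2601422 ]
 [312.72309839 198.91687731]]
```

View pics/wD.png

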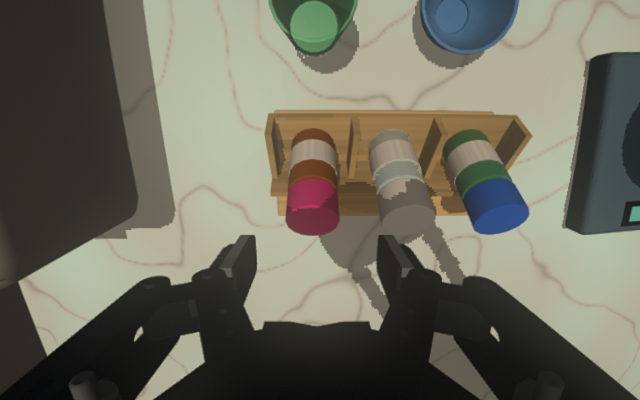

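The view shows the pink cap at (312,207), as predicted, and the fingers straddle it. I'm shifting 4 mm in y, going down and closing.

>>> {"fn": "jog_arm", "kwargs": {"deltas": [[[0, -0.16, 1], 0, 0.25], [[0, 0, 1], 0, 0.25], [[0, 0, 1], 0, 0.25], [[0, 0, 0.8], 0, 0.25], [[0, 0, 0.6], 0, 0.25], [[0, 0, 0], 0, 0.25]]}}

```text
clock: 4.93
tcp_pos: [0.4959, 0.3838, 0.0699]
eef_rot: [3.14, 0.002, -0.033]
force: [-0.5, -0.4, 0.3]
width: 0.748
grasp_force: 0.0
```

>>> {"fn": "jog_arm", "kwargs": {"deltas": [[[0, 0, 0], 0, 0.5], [[0, 0, 0], 0, 0.7], [[0, 0, 0], 0, 1], [[0, 0, 0], 0, 1], [[0, 0, 0], 0, 1]], "force": 30}}

```text
clock: 5.35
tcp_pos: [0.4973, 0.3853, 0.0736]
eef_rot: [-3.14, -0.004, -0.032]
force: [0.4, -3.4, 6.8]
width: 0.509
grasp_force: 31.1
```

>>> {"fn": "jog_arm", "kwargs": {"deltas": [[[0, 0, -0.3], 0, 1], [[0, 0, -0.6], 0, 1], [[0, 0, -1], 0, 1], [[0, 0, -1], 0, 1], [[0, 0, -1], 0, 1], [[0, 0, 0], 0, 1], [[0, 0, 0], 0, 1]]}}

```text
clock: 5.93
tcp_pos: [0.4964, 0.3857, 0.1705]
eef_rot: [-3.139, -0.003, -0.032]
force: [-0.8, 0.4, -2.9]
width: 0.505
grasp_force: 30.9
```

```bash
python3 - <<'E'
from h import *
t=cams.capture("top");s=cams.capture("side");o=readout.get_obs();w=cams.capture("wrist")
print(o["tcp_pos"],o["force"],o["moment"])
a,b=blob(t,"pink",(150,150,320,280)),blob(s,"pink",(250,200,450,400));print(a[:1],b[:1])
s1=cv2.resize(s[200:400,240:440],(400,400),interpolation=cv2.INTER_CUBIC)
w1=cv2.resize(w[60:360,160:460],(400,400))
cv2.imwrite("pics/l1.png",np.hstack([s1,w1])[:,:,::-1])
E
```

```text
[0.49512347 0.3848438  0.16753847] [ 0.12981431 -0.05185043 -1.70408557] [-0.0186648   0.09292063 -0.00033512]
[(array([169.91, 233.88]), [163, 230, 14, 8, 64])] [(array([354.17, 352.84]), [346, 341, 14, 23, 174])]
```

View pics/l1.png

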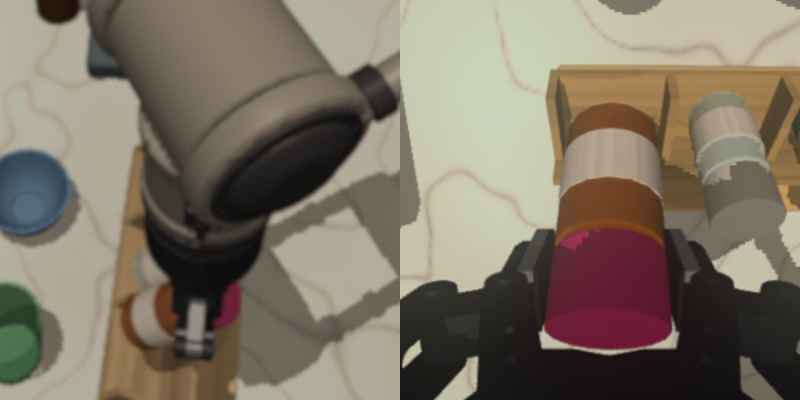

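The lift worked: about 2.2 N hangs from the gripper, but the jar still leans about 35° in the grip. I'll stand it up by rolling its bottom corner about the crate's fixed outer -x wall. First I'll check that wall's position from view A.

```bash
python3 - <<'E'
from h import *
import pickle
for n,ps in(("A",[(214,237),(357,240)]),("B",[(363,232),(510,237)])):
    o,im=pickle.load(open(f"w{n}.pkl","rb"));c=cam("wrist",o)
    for p in ps: print(n,onz(c,p,.05))
o,im=pickle.load(open("wA.pkl","rb"));c=cam("wrist",o)
print(proj(c,[[.4035,-.205,.05],[.4035,-.36,.05],[.4035,-.205,.0],[.4035,-.36,.0]]))
# brightness column around the -x wall
g=cv2.cvtColor(im,cv2.COLOR_RGB2GRAY)
for x in(235,290,335): print(x,g[215:255,x].tolist())
E
```

```text
A [ 0.40989963 -0.18369289  0.05      ]
A [ 0.4013667  -0.36174906  0.05      ]
B [ 0.41268343 -0.19550031  0.05      ]
B [ 0.3991173  -0.38349288  0.05      ]
[[231.42747548 241.38131525]
 [355.61365322 238.45596524]
 [241.5902267  226.63735454]
 [350.95580714 223.94952925]]
235 [179, 178, 178, 179, 179, 179, 179, 179, 179, 179, 179, 179, 179, 179, 179, 179, 179, 179, 179, 179, 177, 164, 131, 112, 136, 166, 167, 166, 166, 166, 166, 166, 166, 166, 165, 165, 166, 165, 166, 166]
290 [115, 114, 114, 114, 115, 116, 115, 115, 114, 114, 115, 114, 115, 114, 114, 115, 115, 115, 109, 68, 62, 88, 106, 106, 129, 166, 169, 168, 168, 168, 169, 168, 169, 168, 169, 169, 165, 151, 136, 104]
335 [120, 119, 119, 119, 119, 119, 117, 118, 117, 117, 117, 117, 117, 116, 117, 116, 112, 99, 79, 60, 54, 73, 102, 107, 133, 170, 170, 170, 170, 169, 168, 168, 167, 165, 163, 159, 152, 145, 142, 147]
```

>>> {"fn": "jog_arm", "kwargs": {"deltas": [[[0, 0, -1], 0, 1], [[0, 0, -1], 0, 1], [[0, 1, 0], 0, 1], [[0, 1, 0], 0, 1], [[0, 1, 0], 0, 1], [[0, 1, 0], 0, 1], [[0, 1, 0], 0, 1], [[0, 1, 0], 0, 1]]}}

```text
clock: 6.75
tcp_pos: [0.4902, 0.2339, 0.2171]
eef_rot: [3.141, 0.003, -0.032]
force: [0.2, 0.4, -2.3]
width: 0.505
grasp_force: 31.3
```

>>> {"fn": "jog_arm", "kwargs": {"deltas": [[[0, 1, 0], 0, 1], [[0, 1, 0], 0, 1], [[0, 1, 0], 0, 1], [[0, 1, 0], 0, 1], [[0, 1, 0], 0, 1], [[0, 1, 0], 0, 1], [[0, 1, 0], 0, 1], [[0, 1, 0], 0, 1]]}}

```text
clock: 7.42
tcp_pos: [0.4838, 0.0343, 0.2174]
eef_rot: [-3.141, 0.003, -0.032]
force: [0.2, -0.4, -2.3]
width: 0.505
grasp_force: 31.3
```

>>> {"fn": "jog_arm", "kwargs": {"deltas": [[[-0.4, 1, 0], 0, 1], [[-0.4, 1, 0], 0, 1], [[-0.4, 1, 0], 0, 1], [[-0.4, 1, 0], 0, 1], [[-0.4, 1, 0], 0, 1], [[-0.4, 1, 0], 0, 1], [[-0.4, 1, 0], 0, 1], [[-0.4, 1, 0], 0, 1]]}}

```text
clock: 8.08
tcp_pos: [0.3971, -0.1626, 0.2176]
eef_rot: [-3.14, 0.002, -0.032]
force: [0.9, -0.8, -1.6]
width: 0.506
grasp_force: 31.4
```

>>> {"fn": "jog_arm", "kwargs": {"deltas": [[[-0.4, 1, 0], 0, 1], [[-0.4, 1, 0], 0, 1], [[-0.4, 1, 0], 0, 1], [[-0.4, 1, 0], 0, 1], [[-0.4, 0.6, 0], 0, 1], [[-0.4, 0, 0], 0, 1], [[0, 0, 0], 0, 1], [[0, 0, 0], 0, 1]]}}

```text
clock: 8.75
tcp_pos: [0.3343, -0.274, 0.2181]
eef_rot: [-3.14, 0.001, -0.033]
force: [0.4, 0.2, -2.1]
width: 0.507
grasp_force: 31.4
```

```bash
python3 w.py wE
```

```text
8.75 [ 0.33427578 -0.27402314  0.21813545] [-3.13982154e+00  9.54188796e-04 -3.29319247e-02] [ 0.36559922  0.20687459 -2.08634274] 0.5065074374595081 31.41628995537758
```

Next I'll measure the jar's tilt in the hand from the wrist picture's centre column, using jar edges whose heights are known.

```bash
cat > tilt.py <<'E'
from h import *
from scipy.optimize import least_squares
def prof(im,x=316):  # compact run-length of centre column by hue
    h=cv2.cvtColor(cv2.GaussianBlur(im,(3,3),0),cv2.COLOR_RGB2HSV)[:,x].astype(int)
    out=[];s=60
    for r in range(61,345):
        d=np.abs(h[r]-h[r-1]); dh=min(d[0],180-d[0])
        if (dh>8 and h[r,1]>40) or d[1]>14 or d[2]>10: out.append((r,*h[r]))
    return out
def model(q,pts):
    th,hg,e=q;r=.022;a=np.array([-np.sin(th),0,-np.cos(th)]);p=np.array([np.cos(th),0,-np.sin(th)])
    P=cams.camera_params("wrist");T=P["tool_from_camera"]
    K=np.array([[P["fx"],0,P["cx"]],[0,P["fy"],P["cy"]],[0,0,1]])
    X=np.array([np.array([0,0,-.019])+(h-hg)*a+(s*r+e)*p for h,s in pts])
    return proj((K,np.array(P["dist_coeffs"]),T[:3,:3],T[:3,3]),X)
def fit(rows,pts):
    f=lambda q:np.r_[model(q,pts)[:,1]-rows,(q[1]-.072)/.004,q[2]/.001]
    s=least_squares(f,[.6,.072,0],x_scale=[.1,.01,.001]);return np.degrees(s.x[0]),s.x[1:],s.fun.round(1)
E
python3 - <<'E'
from tilt import *
import pickle
o,im=pickle.load(open("wE.pkl","rb"))
for l in prof(im): print(*l,end=" | ")
for t in(0,10,20,30,35): print(t,model((np.radians(t),.072,0),[(0,1),(.066,1),(.095,1),(.095,-1),(0,-1)])[:,1].round())
E
```

```text
83 12 146 124 | 96 12 146 124 | 97 12 153 138 | 114 12 135 119 | 115 14 91 104 | 116 18 54 104 | 120 23 41 125 | 121 27 36 155 | 122 30 32 173 | 136 26 42 164 | 137 18 76 135 | 138 14 126 113 | 139 13 148 107 | 155 14 120 119 | 156 15 80 141 | 157 16 58 158 | 192 14 94 135 | 193 13 139 114 | 194 12 161 103 | 231 1 146 89 | 321 173 134 103 | 322 6 61 129 | 323 23 40 159 | 325 27 35 133 | 326 23 39 79 | 327 4 50 36 | 328 173 104 22 | 0 [184. 215. 240. 333. 241.]
10 [169. 216. 254. 333. 224.]
20 [153. 219. 269. 331. 207.]
30 [139. 224. 284. 327. 191.]
35 [132. 227. 291. 324. 183.]
```

```bash
python3 - <<'E'
from tilt import *
print(fit([137,231,322],[(0,1),(.066,1),(.095,-1)]))
E
```

```text
(np.float64(35.42707184533926), array([ 0.07244426, -0.00285263]), array([-1.7, -1.5,  2.3,  0.1, -2.9]))
```

The jar is tilted about 35° and gripped about 71 mm up. I'm going down in front of the crate wall, then following an arc about the bottom corner.

>>> {"fn": "jog_arm", "kwargs": {"deltas": [[[0, 0, 1], 0, 1], [[0, 0, 1], 0, 1], [[0, 0, 1], 0, 1], [[0, 0, 1], 0, 1], [[0, 0, 1], 0, 1], [[0, 0, 0.8], 0, 1], [[0, 0, 0.48], 0, 1], [[0, 0, 0], 0, 1]]}}

```text
clock: 9.47
tcp_pos: [0.3343, -0.2728, 0.0596]
eef_rot: [-3.138, 0.003, -0.03]
force: [-0.1, 0.1, -2.2]
width: 0.508
grasp_force: 31.3
```

>>> {"fn": "jog_arm", "kwargs": {"deltas": [[[0.28, 0, 0], 0, 1], [[0.28, 0, 0], 0, 1], [[0, 0, 0], 0, 1], [[0, 0, 0], 0, 1]]}}

```text
clock: 9.8
tcp_pos: [0.3494, -0.2758, 0.063]
eef_rot: [3.14, -0.0, -0.031]
force: [-5.2, -1.6, -0.1]
width: 0.511
grasp_force: 30.3
```

Contact came at x≈0.349, as computed. Now the arc.

>>> {"fn": "jog_arm", "kwargs": {"deltas": [[[0.12, 0, -0.13], 0, 1], [[0.12, 0, -0.13], 0, 1], [[0.14, 0, -0.12], 0, 1], [[0.14, 0, -0.12], 0, 1], [[0.15, 0, -0.1], 0, 1], [[0.15, 0, -0.1], 0, 1]]}}

```text
clock: 10.3
tcp_pos: [0.3695, -0.2759, 0.0796]
eef_rot: [-3.141, 0.0, -0.032]
force: [-3.4, -0.4, -5.8]
width: 0.505
grasp_force: 35.5
```

>>> {"fn": "jog_arm", "kwargs": {"deltas": [[[0.16, 0, -0.08], 0, 1], [[0.16, 0, -0.08], 0, 1], [[0.16, 0, -0.06], 0, 1], [[0.16, 0, -0.06], 0, 1], [[0, 0, 0], 0, 1], [[0, 0, 0], 0, 1]]}}

```text
clock: 10.8
tcp_pos: [0.3855, -0.2765, 0.0864]
eef_rot: [-3.142, -0.0, -0.032]
force: [-3.1, 2.5, -2.4]
width: 0.507
grasp_force: 39.1
```

```bash
python3 w.py wF; python3 - <<'E'
from tilt import *
import pickle
o,im=pickle.load(open("wF.pkl","rb"))
for l in prof(im): print(*l,end=" | ")
E
```

```text
10.8 [ 0.38553917 -0.27651375  0.08638761] [-3.14156258e+00 -3.12908152e-04 -3.18504812e-02] [-3.14772966  2.49154356 -2.36099548] 0.5065596746219942 39.05448228120804
72 15 174 154 | 153 12 161 158 | 174 12 162 145 | 175 12 160 131 | 184 12 151 103 | 185 12 137 82 | 187 12 156 119 | 188 12 165 145 | 192 12 165 130 | 193 12 155 102 | 194 11 136 79 | 195 13 99 77 | 196 14 68 90 | 212 15 99 85 | 213 13 136 71 | 226 14 161 84 | 227 15 158 116 | 228 16 160 142 | 229 13 162 131 | 230 5 146 94 | 231 175 152 74 | 261 170 179 100 | 262 170 181 113 | 325 169 199 86 | 326 170 185 55 | 327 170 159 32 | 328 171 133 25 | 334 173 133 23 |
```

View pics/wF.png

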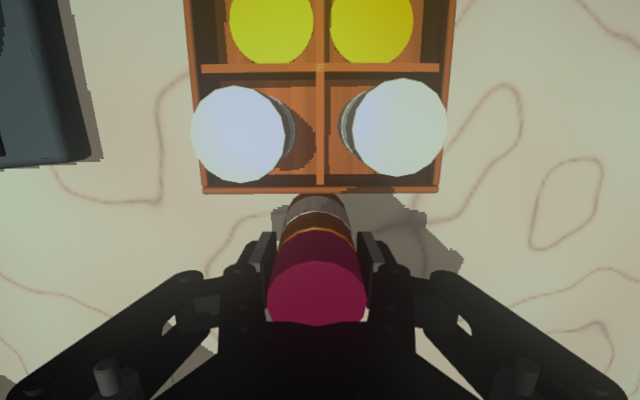

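The jar's cap face is now at rows 262–327 and looks nearly upright. Now the fit.

```bash
python3 - <<'E'
from tilt import *
print(fit([230,261.5],[(.066,1),(.095,1)]))
for t in(0,5,10,15):
  for hg in(.066,.072): print(t,hg,model((np.radians(t),hg,-.002),[(0,1),(.066,1),(.095,1),(.095,-1)])[:,1].round())
E
```

```text
(np.float64(1.4338970763076038), array([ 0.06037383, -0.0019668 ]), array([-1.4,  0.3, -2.9, -2. ]))
0 0.066 [189. 223. 252. 347.]
0 0.072 [187. 219. 245. 337.]
5 0.066 [182. 225. 260. 348.]
5 0.072 [179. 219. 251. 337.]
10 0.066 [175. 227. 269. 348.]
10 0.072 [171. 220. 258. 336.]
15 0.066 [167. 229. 277. 347.]
15 0.072 [164. 221. 266. 335.]
```

```bash
python3 - <<'E'
from tilt import *
import pickle
o,im=pickle.load(open("wF.pkl","rb"));h=cv2.cvtColor(im,cv2.COLOR_RGB2HSV)
m=((h[...,0]>165)|(h[...,0]<3))&(h[...,1]>120)&(h[...,2]>50)
for r in(235,250,265,280,290,300,310,320): x=np.nonzero(m[r])[0];print(r,x.min(),x.max(),end=" | ")
P=cams.camera_params("wrist");T=P["tool_from_camera"]
def width(q):
    th,hg,e=q;X=np.array([-(.095-hg)*np.sin(th)+e*np.cos(th),0,-.019-(.095-hg)*np.cos(th)-e*np.sin(th)])
    return 283*.044/-(T[:3,:3].T@(X-T[:3,3]))[2]
def f(q):
    th,hg,e=q
    return np.r_[model(q,[(.066,1),(.095,1)])[:,1]-[230,261.5],(width(q)-W)/1.5,(hg*np.sin(th)+(.022+e)*np.cos(th)-.019)/.0015]
for W in(98,101,104):
    s=least_squares(f,[.1,.072,-.002],x_scale=[.1,.01,.01]);print(W,np.degrees(s.x[0]),s.x[1:],s.fun.round(2),width(s.x))
E
```

```text
235 295 336 | 250 280 353 | 265 274 358 | 280 270 362 | 290 267 365 | 300 267 367 | 310 269 363 | 320 273 359 | 98 5.641921596130765 [ 0.0793767  -0.01131518] [-0.48  0.29  0.03 -0.38] 98.0477388815051
101 4.658804182221334 [ 0.07627404 -0.00964901] [-0.41  0.25  0.03 -0.33] 101.04190729082889
104 3.7392909922737405 [ 0.07329595 -0.00817151] [-0.34  0.2   0.02 -0.28] 104.03546346404266
```

The fit has the jar about 5° off upright, gripped about 76 mm up and shifted about 9 mm back in the pads. A flat set-down on the pan will right it, with a proper re-grip afterwards. Moving to the scale.

>>> {"fn": "jog_arm", "kwargs": {"deltas": [[[-0.4, 0, 0], 0, 1], [[0, 0, -1], 0, 1], [[0, 0, -1], 0, 1], [[0, 0, -1], 0, 1], [[0, 0, -1], 0, 1], [[0.6, -0.7, 0], 0, 1], [[0.6, -0.7, 0], 0, 1], [[0.6, -0.7, 0], 0, 1]]}}

```text
clock: 11.52
tcp_pos: [0.423, -0.2256, 0.1876]
eef_rot: [3.139, -0.004, -0.034]
force: [-0.1, 0.3, -3.0]
width: 0.503
grasp_force: 39.3
```

>>> {"fn": "jog_arm", "kwargs": {"deltas": [[[0.6, -1, 0], 0, 1], [[0.6, -1, 0], 0, 1], [[0.6, -1, 0], 0, 1], [[0.6, -1, 0], 0, 1], [[0.6, -1, 0], 0, 1], [[0.6, -1, 0], 0, 1], [[0.6, -1, 0], 0, 1], [[0.4, -1, 0], 0, 1]]}}

```text
clock: 12.18
tcp_pos: [0.5451, -0.0281, 0.1869]
eef_rot: [-3.142, -0.004, -0.032]
force: [0.8, -0.5, -2.8]
width: 0.506
grasp_force: 39.3
```

>>> {"fn": "jog_arm", "kwargs": {"deltas": [[[0, -0.62, 0], 0, 1], [[0, 0, 0], 0, 1], [[0, 0, 0], 0, 1]]}}

```text
clock: 12.43
tcp_pos: [0.5441, -0.0133, 0.1866]
eef_rot: [3.141, -0.002, -0.03]
force: [-0.1, 0.7, -2.8]
width: 0.504
grasp_force: 39.2
```

```bash
python3 w.py wG; python3 - <<'E'
from tilt import *
import pickle
o,im=pickle.load(open("wG.pkl","rb"));h=cv2.cvtColor(im,cv2.COLOR_RGB2HSV)
for l in prof(im): print(*l,end=" | ")
m=((h[...,0]>165)|(h[...,0]<3))&(h[...,1]>120)&(h[...,2]>50)
for r in(280,290,300,310): x=np.nonzero(m[r])[0];print(r,x.min(),x.max(),end=" | ")
E
```

```text
12.4333 [ 0.54407154 -0.0132732   0.18656954] [ 3.14138158e+00 -1.91047405e-03 -3.04108389e-02] [-0.10559333  0.66874853 -2.7873419 ] 0.5042955933844799 39.16596069931984
88 21 43 78 | 89 21 44 110 | 90 22 42 150 | 91 21 43 183 | 92 20 44 196 | 103 23 35 152 | 104 34 19 108 | 105 75 17 91 | 129 36 17 149 | 130 42 18 189 | 131 55 16 212 | 163 32 45 203 | 164 29 104 202 | 165 28 138 203 | 166 28 115 202 | 167 31 62 202 | 168 38 27 207 | 181 30 20 187 | 182 28 21 159 | 183 25 22 139 | 187 19 36 112 | 188 14 68 94 | 189 14 94 84 | 194 14 76 91 | 195 17 56 104 | 211 19 65 117 | 212 15 93 96 | 213 14 113 86 | 226 13 140 102 | 227 15 147 137 | 228 15 154 159 | 229 12 152 141 | 230 4 129 103 | 231 174 131 84 | 261 170 171 103 | 262 170 173 121 | 325 170 193 95 | 326 170 180 61 | 327 170 149 36 | 328 171 128 28 | 280 270 362 | 290 267 365 | 300 266 367 | 310 269 364 |
```

```bash
cat > pose.py <<'E'
from tilt import *
P=cams.camera_params("wrist");T=P["tool_from_camera"]
def width(q):
    th,hg,e=q;X=np.array([-(.095-hg)*np.sin(th)+e*np.cos(th),0,-.019-(.095-hg)*np.cos(th)-e*np.sin(th)])
    return 283*.044/-(T[:3,:3].T@(X-T[:3,3]))[2]
def pose(bot,mid,top,W):
    f=lambda q:np.r_[model(q,[(0,1),(.066,1),(.095,1)])[:,1]-[bot,mid,top],(width(q)-W)/1.5]
    s=least_squares(f,[.1,.072,-.002],x_scale=[.1,.01,.01]);th,hg,e=s.x
    print("deg",np.degrees(th),"hg",hg,"e",e,"res",s.fun.round(1),"bottom x",hg*np.sin(th)+e*np.cos(th))
E
python3 - <<'E'
from pose import *
pose(187.5,230,261.5,101);pose(183,230,261.5,101)
E
```

```text
deg 4.863839937290072 hg 0.07640105408526213 e -0.009662350652846399 res [ 0.2 -0.5  0.3 -0.1] bottom x -0.003149656325072109
deg 6.821958771157395 hg 0.07642153371911153 e -0.009094020118263558 res [ 0.7 -1.8  1.  -0.3] bottom x 4.805996076686324e-05
```

The fit is consistent: 4.9° tilt, gripped 76 mm up. Contact is expected at TCP z≈0.126, so I'll come down gently.

>>> {"fn": "jog_arm", "kwargs": {"deltas": [[[0, -0.2, 0.8], 0, 1], [[0, 0, 0.8], 0, 1], [[0, 0, 0.4], 0, 1], [[0, 0, 0.2], 0, 1], [[0, 0, 0], 0, 1], [[0, 0, 0], 0, 1]]}}

```text
clock: 12.98
tcp_pos: [0.5443, -0.0093, 0.1319]
eef_rot: [3.141, -0.001, -0.033]
force: [-0.2, -0.4, -1.7]
width: 0.504
grasp_force: 39.2
```

>>> {"fn": "jog_arm", "kwargs": {"deltas": [[[0, 0, 0.06], 0, 1], [[0, 0, 0.06], 0, 1], [[0, 0, 0.06], 0, 1], [[0, 0, 0.06], 0, 1], [[0, 0, 0], 0, 1], [[0, 0, 0], 0, 1]], "force": 20}}

```text
clock: 13.48
tcp_pos: [0.5439, -0.0085, 0.1253]
eef_rot: [3.142, 0.0, -0.032]
force: [-0.1, -0.3, -1.2]
width: 0.508
grasp_force: 39.2
```

>>> {"fn": "jog_arm", "kwargs": {"deltas": [[[0, 0, 0.08], 0, 1], [[0, 0, 0.08], 0, 1], [[0, 0, 0.08], 0, 1], [[0, 0, 0], 0, 1], [[0, 0, 0], 0, 1], [[0, 0, 0], 0, 1]]}}

```text
clock: 13.98
tcp_pos: [0.5441, -0.0086, 0.1195]
eef_rot: [3.141, -0.001, -0.032]
force: [1.0, 0.8, -0.5]
width: 0.506
grasp_force: 39.1
```

```bash
python3 w.py wH; python3 - <<'E'
from pose import *
import pickle
o,im=pickle.load(open("wH.pkl","rb"))
for l in prof(im): 
    if l[0]>160:print(*l,end=" | ")
E
```

```text
13.9833 [ 0.54410731 -0.00860255  0.11948039] [ 3.14145092e+00 -5.87979891e-04 -3.20227324e-02] [ 1.0329814   0.76461744 -0.51491203] 0.5061804073763487 39.13182556629181
176 27 57 185 | 177 26 119 189 | 178 26 149 193 | 180 25 110 187 | 181 25 50 182 | 182 24 22 187 | 187 20 32 161 | 188 16 56 110 | 189 14 88 81 | 195 16 56 101 | 211 19 64 111 | 212 15 94 92 | 213 14 113 81 | 226 14 145 97 | 227 15 150 131 | 228 15 155 153 | 229 13 156 137 | 230 5 136 101 | 231 176 129 81 | 261 171 171 97 | 262 170 174 114 | 325 169 195 90 | 326 169 185 58 | 327 171 150 34 | 328 171 132 27 |
```

>>> {"fn": "jog_arm", "kwargs": {"deltas": [[[0, 0, 0], 0, 0.48], [[0, 0, 0], 0, 0.46], [[0, 0, 0], 0, 0.44], [[0, 0, 0], 0, 0.42], [[0, 0, 0], 0, 0.38], [[0, 0, 0], 0, 0.34], [[0, 0, 0], 0, 0.3], [[0, 0, 0], 0, 0.25]]}}

```text
clock: 14.7
tcp_pos: [0.5439, -0.0086, 0.1193]
eef_rot: [3.141, 0.0, -0.032]
force: [-1.3, 1.2, -0.7]
width: 0.748
grasp_force: 0.0
```

```bash
python3 w.py wI; python3 - <<'E'
from pose import *
import pickle
o,im=pickle.load(open("wI.pkl","rb"))
for l in prof(im): 
    if l[0]>160:print(*l,end=" | ")
h=cv2.cvtColor(im,cv2.COLOR_RGB2HSV)
m=((h[...,0]>165)|(h[...,0]<3))&(h[...,1]>120)&(h[...,2]>50)
for r in(270,280,290,300,310): x=np.nonzero(m[r])[0];print(r,x.min(),x.max(),end=" | ")
E
```

```text
14.7 [ 0.54387399 -0.00860596  0.11928702] [ 3.14149287e+00  8.22922957e-06 -3.20899475e-02] [-1.276682    1.21882573 -0.67807697] 0.7480694735597795 0.0
176 26 74 185 | 177 26 128 189 | 178 26 151 193 | 180 25 94 188 | 181 25 42 190 | 182 25 23 192 | 185 20 30 168 | 186 17 53 121 | 187 15 83 86 | 191 17 55 93 | 201 25 37 117 | 203 19 63 102 | 204 14 94 81 | 213 12 133 94 | 214 13 151 127 | 215 12 152 144 | 216 6 136 122 | 217 177 122 96 | 239 171 157 107 | 240 171 161 122 | 325 170 184 93 | 326 171 159 61 | 327 172 121 38 | 270 267 364 | 280 266 367 | 290 267 365 | 300 270 363 | 310 277 355 |
```

View pics/wI.png

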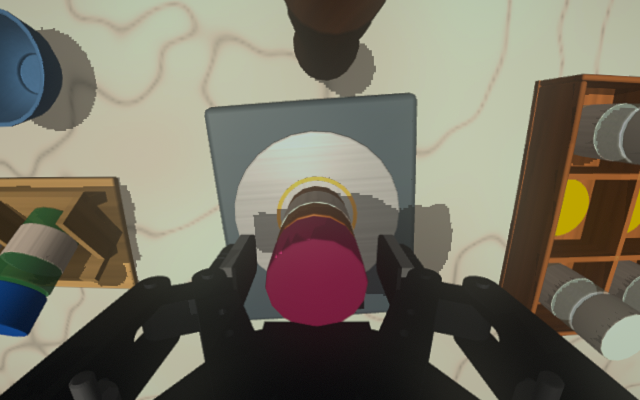

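The pink jar stands upright inside the brass ring, released. I'm fitting its place for the re-grip.

```bash
python3 - <<'E'
from pose import *
pose(186.5,216.5,239,101)
E
```

```text
deg -0.26631237561999094 hg 0.07948744881228521 e -0.0031437398902236426 res [ 0.1 -0.3  0.2 -0. ] bottom x -0.0035131644723449713
```

>>> {"fn": "jog_arm", "kwargs": {"deltas": [[[0, 0, 0], 0, 0.25], [[0, 0, 0], 0, 0.25], [[0, 0, 0], 0, 0.25], [[0, 0, 0], 0, 0.25], [[0, 0, 0], 0, 0.25], [[0, 0, 0], 0, 0.25], [[0, 0, 0], 0, 0.25], [[0, 0, 0], 0, 0.25]]}}

```text
clock: 15.42
tcp_pos: [0.5439, -0.0086, 0.1193]
eef_rot: [3.141, -0.0, -0.032]
force: [0.5, 0.2, 0.1]
width: 0.749
grasp_force: 0.0
```

>>> {"fn": "jog_arm", "kwargs": {"deltas": [[[-0.12, 0, 0.12], 0, 0.25], [[0, 0, 0.12], 0, 0.35], [[0, 0, 0], 0, 0.44], [[0, 0, 0], 0, 0.47], [[0, 0, 0], 0, 0.49], [[0, 0, -0.04], 0, 0.51], [[0, 0, -0.04], 0, 0.55], [[0, 0, -0.04], 0, 0.65]], "force": 20}}

```text
clock: 16.08
tcp_pos: [0.5407, -0.0085, 0.1163]
eef_rot: [3.142, 0.0, -0.032]
force: [-1.0, 0.6, -1.8]
width: 0.513
grasp_force: 21.8
```

>>> {"fn": "jog_arm", "kwargs": {"deltas": [[[0, 0, -0.1], 0, 1], [[0, 0, -0.2], 0, 1], [[0, 0, -0.3], 0, 1]], "force": 30}}

```text
clock: 16.33
tcp_pos: [0.5405, -0.0084, 0.1313]
eef_rot: [-3.142, 0.001, -0.032]
force: [-0.1, 0.6, -0.9]
width: 0.508
grasp_force: 31.3
```

>>> {"fn": "jog_arm", "kwargs": {"deltas": [[[0, 0, -1], 0, 1], [[0, 0, -1], 0, 1], [[0, 1, 0], 0, 1], [[0, 1, 0], 0, 1], [[0, 1, 0], 0, 1], [[0, 1, 0], 0, 1], [[0, 1, 0], 0, 1], [[0, 1, 0], 0, 1]]}}

```text
clock: 17.0
tcp_pos: [0.536, -0.1596, 0.1822]
eef_rot: [3.141, -0.001, -0.032]
force: [0.0, -0.3, -1.8]
width: 0.508
grasp_force: 31.6
```

>>> {"fn": "jog_arm", "kwargs": {"deltas": [[[-0.1, 1, 0], 0, 1], [[-0.1, 1, 0], 0, 1], [[-0.1, 1, 0], 0, 1], [[-0.1, 1, 0], 0, 1], [[-0.1, 1, 0], 0, 1], [[0, 1, 0], 0, 1], [[0, 0.46, 0], 0, 1], [[0, 0, 0], 0, 1]]}}

```text
clock: 17.67
tcp_pos: [0.5181, -0.3219, 0.1816]
eef_rot: [3.14, -0.001, -0.035]
force: [-0.9, 1.1, -2.3]
width: 0.507
grasp_force: 31.5
```

```bash
python3 w.py wJ; python3 - <<'E'
from pose import *
import pickle
o,im=pickle.load(open("wJ.pkl","rb"));c=cam("wrist",o)
for l in prof(im): 
    if l[0]>130:print(*l,end=" | ")
print(blob(im,"yellow"),proj(c,[[.5217,-.2475,.006],[.5185,-.3205,.006]]))
E
```

```text
17.6667 [ 0.51806785 -0.32194241  0.18160909] [ 3.14041984e+00 -6.35669787e-04 -3.48963859e-02] [-0.89282408  1.11241023 -2.32145209] 0.5069600039118421 31.51045337319374
131 93 15 187 | 132 24 25 142 | 133 15 82 109 | 134 12 118 99 | 136 12 140 122 | 137 12 153 147 | 138 12 158 160 | 141 13 146 126 | 142 13 120 91 | 144 13 145 118 | 145 13 162 164 | 146 13 167 183 | 149 13 163 164 | 153 27 172 162 | 154 32 183 189 | 155 33 185 201 | 181 29 197 164 | 182 26 196 143 | 183 23 191 115 | 184 21 178 86 | 185 18 168 73 | 188 18 121 82 | 189 18 79 90 | 199 24 47 114 | 201 21 83 98 | 202 17 141 76 | 212 14 175 108 | 213 13 171 140 | 215 4 145 100 | 216 178 144 85 | 238 172 167 90 | 239 171 172 108 | 240 171 173 121 | 325 169 198 90 | 326 169 185 58 | 327 170 160 35 | [(array([251.09, 177.92]), [226, 153, 50, 51, 2083]), (array([312.82, 172.08]), [287, 153, 53, 41, 1555])] [[252.09953443 178.11929842]
 [315.6073091  178.58948515]]
```

Both the jar and pad 2 line up; the pad sits about 3 mm towards +y. Lowering into the cell.

>>> {"fn": "jog_arm", "kwargs": {"deltas": [[[0, -0.12, 1], 0, 1], [[0, 0, 1], 0, 1], [[0, 0, 1], 0, 1], [[0, 0, 0.8], 0, 1], [[0, 0, 0.5], 0, 1], [[0, 0, 0.2], 0, 1], [[0, 0, 0], 0, 1], [[0, 0, 0], 0, 1]]}}

```text
clock: 18.38
tcp_pos: [0.5191, -0.3159, 0.0696]
eef_rot: [3.141, -0.001, -0.031]
force: [-0.2, -1.3, -2.2]
width: 0.511
grasp_force: 31.6
```

>>> {"fn": "jog_arm", "kwargs": {"deltas": [[[0, 0, 0.04], 0, 1], [[0, 0, 0.04], 0, 1], [[0, 0, 0], 0, 1], [[0, 0, 0], 0, 1]]}}

```text
clock: 18.72
tcp_pos: [0.5187, -0.3165, 0.0673]
eef_rot: [3.141, -0.001, -0.032]
force: [-0.4, 0.7, -2.4]
width: 0.507
grasp_force: 31.6
```

>>> {"fn": "jog_arm", "kwargs": {"deltas": [[[0, 0, 0.06], 0, 1], [[0, 0, 0.06], 0, 1], [[0, 0, 0], 0, 1], [[0, 0, 0], 0, 1]]}}

```text
clock: 19.05
tcp_pos: [0.5184, -0.3164, 0.0636]
eef_rot: [-3.141, 0.0, -0.032]
force: [-0.8, -0.7, -2.0]
width: 0.508
grasp_force: 31.6
```

>>> {"fn": "jog_arm", "kwargs": {"deltas": [[[0, 0, 0.04], 0, 1], [[0, 0, 0.04], 0, 1], [[0, 0, 0], 0, 1], [[0, 0, 0], 0, 1]]}}

```text
clock: 19.38
tcp_pos: [0.5184, -0.3164, 0.0617]
eef_rot: [-3.142, 0.0, -0.032]
force: [-0.8, -0.3, -1.6]
width: 0.507
grasp_force: 31.6
```

>>> {"fn": "jog_arm", "kwargs": {"deltas": [[[0, 0, 0.06], 0, 1], [[0, 0, 0], 0, 1], [[0, 0, 0], 0, 1]]}}

```text
clock: 19.63
tcp_pos: [0.5184, -0.3164, 0.0602]
eef_rot: [-3.141, 0.0, -0.032]
force: [-0.5, 0.3, -1.6]
width: 0.507
grasp_force: 31.6
```

>>> {"fn": "jog_arm", "kwargs": {"deltas": [[[0, 0, 0.06], 0, 1], [[0, 0, 0], 0, 1], [[0, 0, 0], 0, 1]]}}

```text
clock: 19.88
tcp_pos: [0.5184, -0.3164, 0.0587]
eef_rot: [-3.142, 0.0, -0.032]
force: [-0.7, -0.0, -1.6]
width: 0.507
grasp_force: 31.6
```

>>> {"fn": "jog_arm", "kwargs": {"deltas": [[[0, 0, 0.04], 0, 1], [[0, 0, 0], 0, 1], [[0, 0, 0], 0, 1]]}}

```text
clock: 20.13
tcp_pos: [0.5185, -0.3164, 0.0577]
eef_rot: [3.142, 0.0, -0.032]
force: [1.2, 0.5, -1.3]
width: 0.509
grasp_force: 31.6
```

>>> {"fn": "jog_arm", "kwargs": {"deltas": [[[0, 0, 0.04], 0, 1], [[0, 0, 0], 0, 1], [[0, 0, 0], 0, 1]]}}

```text
clock: 20.38
tcp_pos: [0.5185, -0.3164, 0.0567]
eef_rot: [3.142, 0.0, -0.032]
force: [-0.1, 0.2, -2.6]
width: 0.506
grasp_force: 31.6
```

>>> {"fn": "jog_arm", "kwargs": {"deltas": [[[0, 0, 0.04], 0, 1], [[0, 0, 0], 0, 1], [[0, 0, 0], 0, 1]]}}

```text
clock: 20.63
tcp_pos: [0.5185, -0.3164, 0.0557]
eef_rot: [3.142, 0.0, -0.032]
force: [0.3, -0.8, -2.3]
width: 0.501
grasp_force: 31.6
```

>>> {"fn": "jog_arm", "kwargs": {"deltas": [[[0, 0, 0.04], 0, 1], [[0, 0, 0], 0, 1], [[0, 0, 0], 0, 1]]}}

```text
clock: 20.88
tcp_pos: [0.5186, -0.3165, 0.0556]
eef_rot: [3.141, -0.001, -0.032]
force: [-2.4, 2.1, 5.5]
width: 0.508
grasp_force: 31.9
```

Floor contact: the force reverses to +5.5 N. Releasing and rising.

>>> {"fn": "jog_arm", "kwargs": {"deltas": [[[0, 0, -0.03], 0, 0.48], [[0, 0, 0], 0, 0.45], [[0, 0, 0], 0, 0.42], [[0, 0, 0], 0, 0.36], [[0, 0, 0], 0, 0.3], [[0, 0, 0], 0, 0.3], [[0, 0, -0.5], 0, 0.3], [[0, 0, -1], 0, 0.3]]}}

```text
clock: 21.55
tcp_pos: [0.5168, -0.3151, 0.0903]
eef_rot: [-3.138, 0.005, -0.032]
force: [0.1, 0.1, -0.3]
width: 0.697
grasp_force: 0.0
```

>>> {"fn": "jog_arm", "kwargs": {"deltas": [[[0, 0, -1], 0, 0.3], [[0, 0, -1], 0, 0.25], [[0, 0, -1], 0, 0.25], [[0, 0, -1], 0, 0.25], [[0, -1, -1], 0, 0.25], [[0, -1, 0], 0, 0.25], [[0, -1, 0], 0, 0.25], [[0, 0, 0], 0, 0.25]]}}

```text
clock: 22.22
tcp_pos: [0.521, -0.2376, 0.2188]
eef_rot: [-3.14, -0.001, -0.029]
force: [-0.3, 0.5, -0.0]
width: 0.753
grasp_force: 0.0
```

```bash
python3 w.py wK; python3 - <<'E'
from h import *
import pickle
o,im=pickle.load(open("wK.pkl","rb"));c=cam("wrist",o)
print(blob(im,"pink"),blob(im,"yellow"),proj(c,[[.5185,-.3165,.005+.0805]]))
E
```

```text
22.2167 [ 0.52103015 -0.23758918  0.21880121] [-3.14021273e+00 -5.61598442e-04 -2.92143593e-02] [-0.26892863  0.493072   -0.01568451] 0.752677936614269 0.0
[(array([397.15, 186.57]), [373, 163, 49, 48, 1764])] [(array([325.26, 171.93]), [302, 149, 48, 47, 1758]), (array([374.46, 165.23]), [359, 150, 45, 45, 418])] [[395.65720166 187.8916458 ]]
```

The pink jar is crated, with its cap within 1.5 px of the predicted place. On to the blue jar.

>>> {"fn": "jog_arm", "kwargs": {"deltas": [[[-0.1, -1, 0], 0, 0.25], [[-0.1, -1, 0], 0, 0.25], [[-0.1, -1, 0], 0, 0.25], [[-0.1, -1, 0], 0, 0.25], [[-0.1, -1, 0], 0, 0.25], [[-0.1, -1, 0], 0, 0.25], [[-0.1, -1, 0], 0, 0.25], [[-0.1, -1, 0], 0, 0.25]]}}

```text
clock: 22.93
tcp_pos: [0.5074, -0.0406, 0.2179]
eef_rot: [3.141, 0.0, -0.033]
force: [0.8, -0.1, 0.9]
width: 0.751
grasp_force: 0.0
```

>>> {"fn": "jog_arm", "kwargs": {"deltas": [[[-0.1, -1, 0], 0, 0.25], [[-0.1, -1, 0], 0, 0.25], [[-0.1, -1, 0], 0, 0.25], [[-0.1, -1, 0], 0, 0.25], [[-0.1, -1, 0], 0, 0.25], [[-0.1, -1, 0], 0, 0.25], [[-0.1, -1, 0], 0, 0.25], [[-0.1, -1, 0], 0, 0.25]]}}

```text
clock: 23.6
tcp_pos: [0.4941, 0.1602, 0.2178]
eef_rot: [3.141, -0.0, -0.033]
force: [0.5, 0.4, 0.7]
width: 0.752
grasp_force: 0.0
```

>>> {"fn": "jog_arm", "kwargs": {"deltas": [[[-0.1, -1, 0], 0, 0.25], [[-0.1, -1, 0.5], 0, 0.25], [[0, -0.6, 1], 0, 0.25], [[0, 0, 0], 0, 0.25], [[0, 0, 0], 0, 0.25]]}}

```text
clock: 24.02
tcp_pos: [0.4904, 0.2244, 0.1793]
eef_rot: [3.14, 0.003, -0.031]
force: [0.2, -0.7, 0.0]
width: 0.749
grasp_force: 0.0
```

```bash
python3 w.py wL; python3 - <<'E'
from h import *
import pickle
o,im=pickle.load(open("wL.pkl","rb"));c=cam("wrist",o)
oD,iD=pickle.load(open("wD.pkl","rb"));cD=cam("wrist",oD)
b=blob(im,"blue",(200,130,430,300));bD=blob(iD,"blue",(430,130,550,260));print(b,bD)
print(tri(c,b[0][0],cD,bD[0][0]),proj(c,[[.4857,.2268,.0944],[.488,.2268,.1]]),onz(c,b[0][0],.1))
ok,ik=pickle.load(open("wK.pkl","rb"));print("pad1",onz(cam("wrist",ok),(325.26,171.93),.006))
E
```

```text
24.0167 [0.49040863 0.22440972 0.17932574] [ 3.13996546e+00  2.92519753e-03 -3.08302151e-02] [ 0.16972547 -0.65569971  0.04753398] 0.7492725731500162 0.0
[(array([311.63, 205.47]), [306, 205, 12, 2, 19]), (array([303.5, 206. ]), [303, 206, 2, 1, 2])] []Traceback (most recent call last):
  File "<stdin>", line 6, in <module>
IndexError: list index out of range
```

```bash
sed -i 's/((105,170,60),(125,255,255))/((105,120,50),(130,255,255))/' h.py; python3 - <<'E'
from h import *
import pickle
o,im=pickle.load(open("wL.pkl","rb"));c=cam("wrist",o)
oD,iD=pickle.load(open("wD.pkl","rb"));cD=cam("wrist",oD)
print(cv2.cvtColor(im,cv2.COLOR_RGB2HSV)[[190,205,220],312].tolist())
b=blob(im,"blue",(200,130,430,300));bD=blob(iD,"blue",(430,130,550,260));print(b,bD)
print(proj(c,[[.4857,.2268,.0944],[.488,.2268,.1]]))
ok,ik=pickle.load(open("wK.pkl","rb"));print("pad1",onz(cam("wrist",ok),(325.26,171.93),.006))
print(onz(c,b[0][0],.1));print(tri(c,b[0][0],cD,bD[0][0]))
E
```

```text
[[110, 160, 118], [109, 173, 146], [112, 116, 86]]
[(array([314.58, 199.54]), [289, 178, 51, 52, 1602]), (array([306.33, 213.67]), [306, 213, 2, 2, 3])] [(array([497.5 , 206.27]), [470, 179, 59, 55, 2405])]
[[314.50939791 206.40683726]
 [314.38712932 205.81691142]]
pad1 [ 0.52192624 -0.24788027  0.006     ]
[0.49337405 0.22646453 0.1       ]
(array([0.49018662, 0.226685  , 0.09912339]), np.float64(0.005639397374721931))
```

The blue cap is at (314.5,~205), matching the prediction. Descending and gripping.

>>> {"fn": "jog_arm", "kwargs": {"deltas": [[[-0.05, -0.1, 1], 0, 0.25], [[0, 0, 1], 0, 0.25], [[0, 0, 1], 0, 0.25], [[0, 0, 0.8], 0, 0.25], [[0, 0, 0.57], 0, 0.25], [[0, 0, 0], 0, 0.25]]}}

```text
clock: 24.57
tcp_pos: [0.4892, 0.2255, 0.0697]
eef_rot: [3.14, 0.003, -0.034]
force: [-0.5, 0.4, -1.1]
width: 0.749
grasp_force: 0.0
```

>>> {"fn": "jog_arm", "kwargs": {"deltas": [[[0, 0, 0], 0, 0.5], [[0, 0, 0], 0, 0.7], [[0, 0, 0], 0, 1], [[0, 0, 0], 0, 1], [[0, 0, 0], 0, 1]], "force": 30}}

```text
clock: 24.98
tcp_pos: [0.4909, 0.2271, 0.0729]
eef_rot: [-3.141, -0.003, -0.032]
force: [1.2, -3.6, 7.0]
width: 0.507
grasp_force: 31.3
```

>>> {"fn": "jog_arm", "kwargs": {"deltas": [[[0, 0, -0.3], 0, 1], [[0, 0, -0.6], 0, 1], [[0, 0, -1], 0, 1], [[0, 0, -1], 0, 1], [[0, 0, -1], 0, 1], [[0, 0, -1], 0, 1], [[0, 0, -1], 0, 1], [[0, 0, 0], 0, 1]]}}

```text
clock: 25.65
tcp_pos: [0.4915, 0.2283, 0.2244]
eef_rot: [-3.138, -0.008, -0.032]
force: [0.4, 0.7, -1.0]
width: 0.503
grasp_force: 31.1
```

>>> {"fn": "jog_arm", "kwargs": {"deltas": [[[0, 1, 0], 0, 1], [[0, 1, 0], 0, 1], [[0, 1, 0], 0, 1], [[0, 1, 0], 0, 1], [[0, 1, 0], 0, 1], [[0, 1, 0], 0, 1], [[0, 1, 0], 0, 1], [[0, 1, 0], 0, 1]]}}

```text
clock: 26.32
tcp_pos: [0.4823, 0.0265, 0.2182]
eef_rot: [-3.141, 0.002, -0.032]
force: [0.3, -0.4, -2.1]
width: 0.508
grasp_force: 31.2
```

>>> {"fn": "jog_arm", "kwargs": {"deltas": [[[-0.4, 1, 0], 0, 1], [[-0.4, 1, 0], 0, 1], [[-0.4, 1, 0], 0, 1], [[-0.4, 1, 0], 0, 1], [[-0.4, 1, 0], 0, 1], [[-0.4, 1, 0], 0, 1], [[-0.4, 1, 0], 0, 1], [[-0.4, 1, 0], 0, 1]]}}

```text
clock: 26.98
tcp_pos: [0.3957, -0.1705, 0.2184]
eef_rot: [-3.141, 0.001, -0.032]
force: [0.1, -0.5, -2.0]
width: 0.502
grasp_force: 31.2
```

>>> {"fn": "jog_arm", "kwargs": {"deltas": [[[-0.5, 1, 0], 0, 1], [[-0.5, 1, 0], 0, 1], [[-0.5, 1, 0], 0, 1], [[-0.5, 1, 0], 0, 1], [[-0.45, 0, 0], 0, 1], [[0, 0, 0], 0, 1], [[0, 0, 0], 0, 1]]}}

```text
clock: 27.57
tcp_pos: [0.332, -0.2672, 0.2184]
eef_rot: [-3.14, 0.0, -0.033]
force: [0.5, 0.5, -0.4]
width: 0.503
grasp_force: 31.4
```

```bash
python3 w.py wM; python3 - <<'E'
from pose import *
import pickle
o,im=pickle.load(open("wM.pkl","rb"))
for l in prof(im): 
    if l[0]>120:print(*l,end=" | ")
E
```

```text
27.5667 [ 0.33201355 -0.26722016  0.21844252] [-3.14030640e+00  4.31260143e-04 -3.32979963e-02] [ 0.5291395   0.4970328  -0.37867573] 0.5029144581649222 31.36022351682186
134 31 37 151 | 135 46 56 118 | 136 55 75 99 | 153 37 51 124 | 154 21 49 150 | 155 17 52 161 | 188 25 47 141 | 189 46 61 112 | 190 56 81 97 | 226 71 114 76 | 227 96 109 61 | 228 109 135 66 | 319 109 164 73 | 320 111 63 77 | 321 23 21 99 | 322 27 36 136 | 323 29 35 162 | 325 30 31 133 | 326 30 26 78 | 327 90 8 33 | 328 108 64 20 | 329 107 89 20 | 330 114 67 19 |
```

>>> {"fn": "jog_arm", "kwargs": {"deltas": [[[0, 0, 1], 0, 1], [[0, 0, 1], 0, 1], [[0, 0, 1], 0, 1], [[0, 0, 1], 0, 1], [[0, 0, 1], 0, 1], [[0, 0, 0.8], 0, 1], [[0, 0, 0.5], 0, 1], [[0, 0, 0], 0, 1]]}}

```text
clock: 28.28
tcp_pos: [0.3321, -0.2657, 0.0591]
eef_rot: [-3.138, 0.003, -0.03]
force: [-0.1, 1.1, -2.1]
width: 0.506
grasp_force: 31.4
```

>>> {"fn": "jog_arm", "kwargs": {"deltas": [[[0.3, 0, 0], 0, 1], [[0.3, 0, 0], 0, 1], [[0, 0, 0], 0, 1], [[0, 0, 0], 0, 1]]}}

```text
clock: 28.62
tcp_pos: [0.3481, -0.2683, 0.0624]
eef_rot: [3.141, 0.0, -0.031]
force: [-5.5, 1.1, 0.5]
width: 0.506
grasp_force: 31.8
```

Contact again. Same arc.

>>> {"fn": "jog_arm", "kwargs": {"deltas": [[[0.12, 0, -0.13], 0, 1], [[0.12, 0, -0.13], 0, 1], [[0.14, 0, -0.12], 0, 1], [[0.14, 0, -0.12], 0, 1], [[0.15, 0, -0.1], 0, 1], [[0.15, 0, -0.1], 0, 1]]}}

```text
clock: 29.12
tcp_pos: [0.3682, -0.2689, 0.0792]
eef_rot: [-3.142, 0.0, -0.032]
force: [-3.8, -1.4, -4.3]
width: 0.504
grasp_force: 34.9
```

>>> {"fn": "jog_arm", "kwargs": {"deltas": [[[0.16, 0, -0.08], 0, 1], [[0.16, 0, -0.08], 0, 1], [[0.16, 0, -0.06], 0, 1], [[0.16, 0, -0.06], 0, 1], [[0, 0, 0], 0, 1], [[0, 0, 0], 0, 1]]}}

```text
clock: 29.62
tcp_pos: [0.3844, -0.2695, 0.086]
eef_rot: [3.141, -0.001, -0.032]
force: [-2.7, 1.2, -1.3]
width: 0.507
grasp_force: 36.2
```

```bash
python3 w.py wN; python3 - <<'E'
from pose import *
import pickle
o,im=pickle.load(open("wN.pkl","rb"))
for l in prof(im): 
    if l[0]>170:print(*l,end=" | ")
h=cv2.cvtColor(im,cv2.COLOR_RGB2HSV)
m=(h[...,0]>104)&(h[...,0]<125)&(h[...,1]>120)&(h[...,2]>45)
for r in(280,290,300,310): x=np.nonzero(m[r,200:430])[0]+200;print(r,x.min(),x.max(),end=" | ")
E
```

```text
29.6167 [ 0.38438692 -0.26954193  0.08603024] [ 3.14133634e+00 -5.95537217e-04 -3.17060913e-02] [-2.72721304  1.18380674 -1.31951834] 0.5071795494633136 36.17752242833376
172 11 145 120 | 173 11 120 85 | 174 10 98 70 | 184 11 123 85 | 185 12 146 115 | 186 12 159 143 | 187 12 161 155 | 190 12 160 139 | 191 13 141 112 | 192 21 83 80 | 193 30 40 77 | 194 19 44 92 | 207 30 31 106 | 209 58 47 92 | 210 60 62 74 | 222 59 74 76 | 223 60 77 109 | 224 60 78 138 | 225 65 81 123 | 226 83 76 74 | 227 107 110 58 | 256 108 173 84 | 325 107 209 67 | 326 109 185 44 | 327 110 142 27 | 328 112 127 22 | 280 269 363 | 290 267 366 | 300 266 366 | 310 270 362 |
```

The jar is nearly upright, as before. Moving to the scale.

>>> {"fn": "jog_arm", "kwargs": {"deltas": [[[-0.4, 0, 0], 0, 1], [[0, 0, -1], 0, 1], [[0, 0, -1], 0, 1], [[0, 0, -1], 0, 1], [[0, 0, -1], 0, 1], [[0.6, -0.7, 0], 0, 1], [[0.6, -0.7, 0], 0, 1], [[0.6, -0.7, 0], 0, 1]]}}

```text
clock: 30.33
tcp_pos: [0.4215, -0.2184, 0.1869]
eef_rot: [3.14, -0.004, -0.034]
force: [0.6, -0.4, -2.0]
width: 0.504
grasp_force: 36.5
```

>>> {"fn": "jog_arm", "kwargs": {"deltas": [[[0.6, -1, 0], 0, 1], [[0.6, -1, 0], 0, 1], [[0.6, -1, 0], 0, 1], [[0.6, -1, 0], 0, 1], [[0.6, -1, 0], 0, 1], [[0.6, -1, 0], 0, 1], [[0.6, -1, 0], 0, 1], [[0.5, -1, 0], 0, 1]]}}

```text
clock: 31.0
tcp_pos: [0.5458, -0.021, 0.1862]
eef_rot: [-3.141, -0.003, -0.032]
force: [1.2, -0.3, -2.0]
width: 0.509
grasp_force: 36.4
```

>>> {"fn": "jog_arm", "kwargs": {"deltas": [[[0, -0.4, 0], 0, 1], [[0, 0, 0], 0, 1], [[0, 0, 0], 0, 1]]}}

```text
clock: 31.25
tcp_pos: [0.5446, -0.0122, 0.1858]
eef_rot: [3.141, -0.001, -0.031]
force: [-0.4, -0.2, -1.7]
width: 0.51
grasp_force: 36.3
```

```bash
python3 w.py wO; python3 - <<'E'
from pose import *
import pickle
o,im=pickle.load(open("wO.pkl","rb"))
for l in prof(im): 
    if l[0]>160:print(*l,end=" | ")
pose(186,226,256,100.5)
E
```

```text
31.25 [ 0.54457275 -0.01218344  0.18584149] [ 3.14129678e+00 -7.03206285e-04 -3.09123092e-02] [-0.38489086 -0.19626852 -1.73855542] 0.5098854358828077 36.2879703193903
163 34 36 203 | 164 29 88 197 | 165 28 133 200 | 167 29 82 202 | 168 32 35 205 | 169 40 18 208 | 180 30 20 181 | 181 28 21 145 | 182 27 22 125 | 185 40 29 107 | 186 53 45 90 | 192 41 45 91 | 193 23 41 105 | 208 54 44 110 | 209 60 55 92 | 222 59 71 94 | 223 60 75 130 | 224 60 77 156 | 225 65 78 134 | 226 85 72 82 | 227 107 99 67 | 256 109 164 87 | 257 108 170 99 | 325 108 207 75 | 326 109 182 49 | 327 109 145 30 | 328 110 122 25 | deg 4.247523188390188 hg 0.07773621888912256 e -0.008118579872224722 res [ 0.2 -0.4  0.2 -0. ] bottom x -0.0023387186524147213
```

>>> {"fn": "jog_arm", "kwargs": {"deltas": [[[0, -0.15, 0.8], 0, 1], [[0, 0, 0.8], 0, 1], [[0, 0, 0.4], 0, 1], [[0, 0, 0.2], 0, 1], [[0, 0, 0], 0, 1], [[0, 0, 0], 0, 1]]}}

```text
clock: 31.8
tcp_pos: [0.5452, -0.0091, 0.1314]
eef_rot: [3.141, -0.001, -0.033]
force: [-0.2, -0.3, -1.7]
width: 0.504
grasp_force: 36.3
```

>>> {"fn": "jog_arm", "kwargs": {"deltas": [[[0, 0, 0.06], 0, 1], [[0, 0, 0.06], 0, 1], [[0, 0, 0.06], 0, 1], [[0, 0, 0.06], 0, 1], [[0, 0, 0], 0, 1], [[0, 0, 0], 0, 1]], "force": 20}}

```text
clock: 32.3
tcp_pos: [0.5449, -0.0083, 0.1248]
eef_rot: [3.142, 0.0, -0.032]
force: [0.1, -0.2, -1.7]
width: 0.511
grasp_force: 36.3
```

>>> {"fn": "jog_arm", "kwargs": {"deltas": [[[0, 0, 0.08], 0, 1], [[0, 0, 0.08], 0, 1], [[0, 0, 0.06], 0, 1], [[0, 0, 0], 0, 1], [[0, 0, 0], 0, 1], [[0, 0, 0], 0, 1]]}}

```text
clock: 32.8
tcp_pos: [0.5451, -0.0084, 0.1195]
eef_rot: [3.142, -0.001, -0.032]
force: [0.9, 0.5, 1.3]
width: 0.503
grasp_force: 36.3
```

Weight borne. Releasing, then waiting for more than half a second.

>>> {"fn": "jog_arm", "kwargs": {"deltas": [[[0, 0, 0], 0, 0.48], [[0, 0, 0], 0, 0.46], [[0, 0, 0], 0, 0.44], [[0, 0, 0], 0, 0.42], [[0, 0, 0], 0, 0.38], [[0, 0, 0], 0, 0.34], [[0, 0, 0], 0, 0.3], [[0, 0, 0], 0, 0.25]]}}

```text
clock: 33.47
tcp_pos: [0.5449, -0.0084, 0.1193]
eef_rot: [3.141, 0.0, -0.032]
force: [0.7, -0.7, -0.1]
width: 0.751
grasp_force: 0.0
```

>>> {"fn": "jog_arm", "kwargs": {"deltas": [[[0, 0, 0], 0, 0.25], [[0, 0, 0], 0, 0.25], [[0, 0, 0], 0, 0.25], [[0, 0, 0], 0, 0.25], [[0, 0, 0], 0, 0.25], [[0, 0, 0], 0, 0.25], [[0, 0, 0], 0, 0.25], [[0, 0, 0], 0, 0.25]]}}

```text
clock: 34.13
tcp_pos: [0.5449, -0.0084, 0.1193]
eef_rot: [3.141, -0.0, -0.032]
force: [0.9, 0.9, 0.3]
width: 0.749
grasp_force: 0.0
```

```bash
python3 w.py wP; python3 - <<'E'
from pose import *
import pickle
o,im=pickle.load(open("wP.pkl","rb"))
for l in prof(im): 
    if l[0]>170:print(*l,end=" | ")
h=cv2.cvtColor(im,cv2.COLOR_RGB2HSV)
m=(h[...,0]>104)&(h[...,0]<125)&(h[...,1]>120)&(h[...,2]>45)
for r in(260,270,280,290,300): x=np.nonzero(m[r,200:430])[0]+200;print(r,x.min(),x.max(),end=" | ")
E
```

```text
34.1333 [ 0.54488468 -0.0083674   0.1192966 ] [ 3.14149252e+00 -4.48126685e-05 -3.19991531e-02] [0.86038697 0.89337646 0.31625559] 0.748609408372356 0.0
177 27 44 191 | 178 25 104 188 | 179 25 146 192 | 181 25 119 193 | 182 24 66 189 | 183 29 30 171 | 184 42 29 132 | 185 53 43 95 | 186 58 48 80 | 199 30 25 114 | 200 45 27 131 | 201 56 38 108 | 202 60 52 84 | 211 59 65 86 | 212 61 73 115 | 214 82 71 94 | 215 106 92 75 | 237 109 149 87 | 325 108 188 72 | 326 108 161 49 | 327 109 115 31 | 328 110 88 26 | 260 271 362 | 270 268 365 | 280 266 367 | 290 267 366 | 300 270 363 |
```

Upright and centred. Re-gripping and taking it to pad 1, placed about 3 mm towards +y to keep the fingers clear of the pink jar.

>>> {"fn": "jog_arm", "kwargs": {"deltas": [[[-0.08, 0, 0.12], 0, 0.25], [[0, 0, 0.12], 0, 0.35], [[0, 0, 0], 0, 0.44], [[0, 0, 0], 0, 0.47], [[0, 0, 0], 0, 0.49], [[0, 0, -0.04], 0, 0.51], [[0, 0, -0.04], 0, 0.55], [[0, 0, -0.04], 0, 0.65]], "force": 20}}

```text
clock: 34.85
tcp_pos: [0.5428, -0.0083, 0.1163]
eef_rot: [3.142, 0.0, -0.032]
force: [0.0, 0.0, -1.8]
width: 0.511
grasp_force: 21.8
```

>>> {"fn": "jog_arm", "kwargs": {"deltas": [[[0, 0, -0.1], 0, 1], [[0, 0, -0.2], 0, 1], [[0, 0, -0.3], 0, 1], [[0, 0, -1], 0, 1], [[0, 0, -1], 0, 1], [[0, 0, 0], 0, 1]], "force": 30}}

```text
clock: 35.35
tcp_pos: [0.5456, -0.0086, 0.1868]
eef_rot: [3.14, -0.009, -0.032]
force: [2.8, 0.3, -0.7]
width: 0.505
grasp_force: 31.7
```

>>> {"fn": "jog_arm", "kwargs": {"deltas": [[[-0.06, 1, 0], 0, 1], [[-0.06, 1, 0], 0, 1], [[-0.06, 1, 0], 0, 1], [[-0.06, 1, 0], 0, 1], [[-0.06, 1, 0], 0, 1], [[-0.06, 1, 0], 0, 1], [[-0.06, 1, 0], 0, 1], [[-0.06, 1, 0], 0, 1]]}}

```text
clock: 36.02
tcp_pos: [0.5242, -0.209, 0.1814]
eef_rot: [3.142, -0.0, -0.032]
force: [-0.1, 0.7, -3.0]
width: 0.506
grasp_force: 31.7
```

>>> {"fn": "jog_arm", "kwargs": {"deltas": [[[0, 1, 0], 0, 1], [[0, 0.4, 0], 0, 1], [[0, 0, 0], 0, 1], [[0, 0, 0], 0, 1]]}}

```text
clock: 36.35
tcp_pos: [0.5232, -0.2424, 0.1811]
eef_rot: [-3.141, 0.0, -0.033]
force: [0.4, 1.0, -1.3]
width: 0.508
grasp_force: 31.7
```

```bash
python3 w.py wQ; python3 - <<'E'
from pose import *
import pickle
o,im=pickle.load(open("wQ.pkl","rb"));c=cam("wrist",o)
for l in prof(im): 
    if l[0]>180:print(*l,end=" | ")
b=blob(im,"yellow");print(b,onz(c,b[0][0],.006));print(blob(im,"pink"),proj(c,[[.5185,-.3165,.0855]]))
E
```

```text
36.35 [ 0.52316696 -0.24239218  0.18106572] [-3.14074243e+00  4.21905571e-04 -3.30331405e-02] [ 0.39877297  0.97935379 -1.2610935 ] 0.5075094063783893 31.67486608028412
182 29 178 158 | 183 32 151 118 | 184 37 115 84 | 185 40 98 73 | 188 27 62 90 | 189 20 55 102 | 200 49 48 111 | 201 52 64 91 | 211 55 81 94 | 212 58 79 126 | 214 83 69 93 | 215 107 99 75 | 238 109 148 86 | 239 109 157 101 | 325 108 203 78 | 326 109 181 52 | 327 110 143 32 | 328 110 118 26 | [(array([322.55, 172.81]), [295, 154, 53, 43, 1449]), (array([377.1 , 171.39]), [359, 155, 50, 50, 491])] [ 0.52999807 -0.24873403  0.006     ]
[(array([402.31, 198.76]), [374, 171, 58, 56, 2407])] [[401.56868092 200.16663189]]
```

>>> {"fn": "jog_arm", "kwargs": {"deltas": [[[-0.05, 0.08, 1], 0, 1], [[0, 0, 1], 0, 1], [[0, 0, 1], 0, 1], [[0, 0, 0.9], 0, 1], [[0, 0, 0.6], 0, 1], [[0, 0, 0.3], 0, 1], [[0, 0, 0], 0, 1], [[0, 0, 0], 0, 1]]}}

```text
clock: 37.07
tcp_pos: [0.5225, -0.244, 0.0618]
eef_rot: [3.141, -0.0, -0.031]
force: [1.3, -0.7, -2.0]
width: 0.512
grasp_force: 31.8
```

>>> {"fn": "jog_arm", "kwargs": {"deltas": [[[0, 0, 0.06], 0, 1], [[0, 0, 0.04], 0, 1], [[0, 0, 0], 0, 1], [[0, 0, 0], 0, 1]]}}

```text
clock: 37.4
tcp_pos: [0.5223, -0.2449, 0.0594]
eef_rot: [3.141, -0.001, -0.032]
force: [0.7, -0.3, -0.3]
width: 0.507
grasp_force: 31.8
```

>>> {"fn": "jog_arm", "kwargs": {"deltas": [[[0, 0, 0.04], 0, 1], [[0, 0, 0], 0, 1], [[0, 0, 0], 0, 1]]}}

```text
clock: 37.65
tcp_pos: [0.522, -0.2448, 0.0578]
eef_rot: [3.141, -0.0, -0.032]
force: [-0.5, -0.4, -1.7]
width: 0.509
grasp_force: 31.8
```

>>> {"fn": "jog_arm", "kwargs": {"deltas": [[[0, 0, 0.05], 0, 1], [[0, 0, 0], 0, 1], [[0, 0, 0], 0, 1]]}}

```text
clock: 37.9
tcp_pos: [0.522, -0.2447, 0.0564]
eef_rot: [-3.142, 0.0, -0.032]
force: [-0.5, -0.0, -2.0]
width: 0.505
grasp_force: 31.8
```

>>> {"fn": "jog_arm", "kwargs": {"deltas": [[[0, 0, 0.03], 0, 1], [[0, 0, 0], 0, 1], [[0, 0, 0], 0, 1]]}}

```text
clock: 38.15
tcp_pos: [0.522, -0.2447, 0.0557]
eef_rot: [3.142, 0.0, -0.032]
force: [-0.8, -0.0, -2.2]
width: 0.507
grasp_force: 31.8
```

>>> {"fn": "jog_arm", "kwargs": {"deltas": [[[0, 0, 0.03], 0, 1], [[0, 0, 0], 0, 1], [[0, 0, 0], 0, 1]]}}

```text
clock: 38.4
tcp_pos: [0.5222, -0.2448, 0.0552]
eef_rot: [3.141, -0.0, -0.032]
force: [0.9, -0.3, -0.9]
width: 0.504
grasp_force: 31.8
```

>>> {"fn": "jog_arm", "kwargs": {"deltas": [[[0, 0, 0.03], 0, 1], [[0, 0, 0], 0, 1], [[0, 0, 0], 0, 1]]}}

```text
clock: 38.65
tcp_pos: [0.5222, -0.2448, 0.0551]
eef_rot: [3.141, -0.001, -0.032]
force: [-0.4, 1.3, 5.9]
width: 0.506
grasp_force: 32.3
```

Floor contact. Releasing with a small opening and rising straight up.

>>> {"fn": "jog_arm", "kwargs": {"deltas": [[[0, 0, -0.03], 0, 0.48], [[0, 0, 0], 0, 0.46], [[0, 0, 0], 0, 0.44], [[0, 0, 0], 0, 0.4], [[0, 0, 0], 0, 0.37], [[0, 0, 0], 0, 0.37], [[0, 0, -0.4], 0, 0.37], [[0, 0, -0.8], 0, 0.37]]}}

```text
clock: 39.32
tcp_pos: [0.5207, -0.2439, 0.0836]
eef_rot: [-3.139, 0.004, -0.032]
force: [-0.7, 0.6, -0.2]
width: 0.629
grasp_force: 0.0
```

>>> {"fn": "jog_arm", "kwargs": {"deltas": [[[0, 0, -1], 0, 0.37], [[0, 0, -1], 0, 0.37], [[0, 0, -1], 0, 0.37], [[0, 0, -1], 0, 0.37], [[-1, -0.8, -0.5], 0, 0.37], [[-1, -0.8, 0], 0, 0.37], [[-1, -0.8, 0], 0, 0.37], [[-1, -0.8, 0], 0, 0.37]]}}

```text
clock: 39.98
tcp_pos: [0.4236, -0.1608, 0.1984]
eef_rot: [3.141, -0.001, -0.032]
force: [-0.7, -0.6, 0.6]
width: 0.624
grasp_force: 0.0
```

>>> {"fn": "jog_arm", "kwargs": {"deltas": [[[0, -1, 0], 0, 0.37], [[0, -1, 0], 0, 0.37], [[0, -1, 0], 0, 0.37], [[0, 0, 0], 0, 0.37], [[0, 0, 0], 0, 0.37]]}}

```text
clock: 40.4
tcp_pos: [0.4272, -0.0859, 0.1984]
eef_rot: [3.141, -0.001, -0.03]
force: [0.5, -0.3, -0.5]
width: 0.629
grasp_force: 0.0
```

```bash
python3 - <<'E'
from h import *
t=cams.capture("top");s=cams.capture("side");print(readout.get_obs()["clock"])
a=cv2.resize(t[130:270,160:480],(800,350),interpolation=cv2.INTER_CUBIC)
b=cv2.resize(s[70:195,270:430],(320,250),interpolation=cv2.INTER_CUBIC);b2=cv2.resize(s[220:400,180:400],(306,250))
d=np.zeros((250,800,3),np.uint8);d[:,:320]=b;d[:,330:636]=b2
cv2.imwrite("pics/end.png",np.vstack([a,d])[:,:,::-1])
E
```

```text
40.5
```

View pics/end.png

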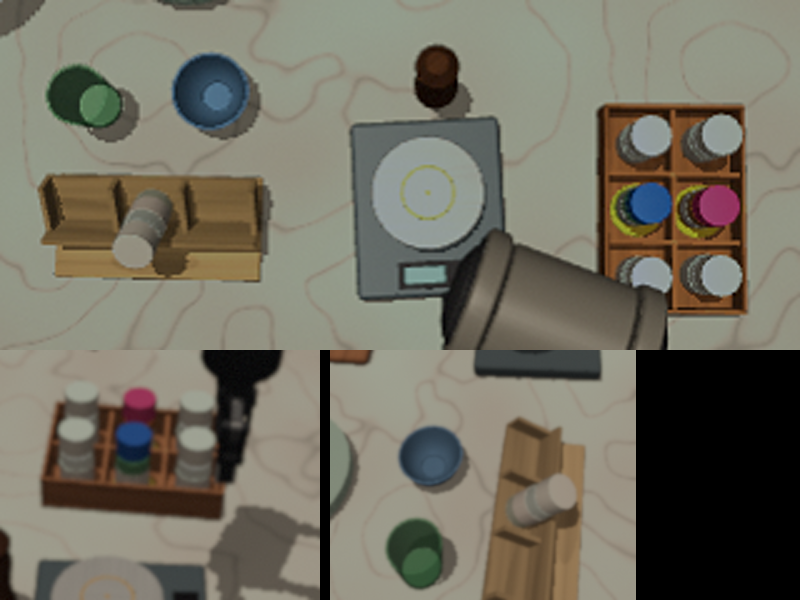

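Both jars stand upright on the yellow pads, blue at (648,203) and pink at (718,206). Everything else is in place and the arm is clear, so I'm handing in.

```bash
python3 -c "
from plant import env
print(env.close_job())"
```

```text
the job is handed in; nothing more can be done
None
```

The pink jar, then the blue one, was weighed upright in the middle of the pan and set upright on a yellow pad in the crate; I saw nothing else moved, and handed the job in at about 40.5 s of the 72 s allowed (no verdict was shown).

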